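# Centre-punch the drill spot on a clamped bracket blank

## Robot

A 6-joint arm with a two-finger parallel gripper is mounted at the origin on the work surface. World frame = base frame: x ahead of the robot, y to its left, z up, the work surface at z = 0. Lengths are in m, angles in rad, forces in N, time in s.
With the tool pointing down it reaches from about 0.35 to 0.775 m from the base axis. Payload 7.3 kg.
Tool frame: the origin (TCP) lies between the finger pads; the fingertips stand 25 mm ahead of it and the grasp point (between the pads) lies 6 mm ahead of it; y points along the fingers, z is the direction in which the jaws open and shut, and the axes are right-handed (so a half turn about y gives the same grasp; the last joint's range is limited). The gripper opens to 92 mm and grips with 3 to 60 N. Pads are 19 mm wide; open, the fingers measure 130 mm over their backs; the gripper's body (75 mm by 190 mm) begins 47 mm behind the grasp point.
Start: joints at [-1.482, 0.342, 1.524, -0, 1.275, -0.146], TCP at [0.122, -0.511, 0.252] pointing down, gripper open.
Joint ranges: [-2.53, 2.53], [-0.77, 2.02], [0.04, 2.7], [-1, 4.14], [0.28, 2.66], [-3.11, 3.11]. Speed limits (rad/s): [2.57, 2.57, 3.14, 3.14, 3.14, 3.14].

## Interface

Orientations are given as [roll, pitch, yaw] about the fixed x, y, z axes, in that order (R = Rz(yaw) Ry(pitch) Rx(roll)).
In Python, from cell import sensors, read_camera, hand_in gives the robot as it stands. The module is installed in compiled form; this text tells all that it offers.
- The arm moves only by the tool send_rows, never from a script. Its argument "motion" is a list that holds one entry, the list of rows, each a list of 4 numbers: the shift along the tool's x, y, z in m, then the turn about the tool's y in degrees. In form: [[[tx, ty, tz, twist], ...]]. A call has 1 to 8 rows; each row is the pose to reach, as a shift and turn from the pose measured when the call began, along the tool's axes at that moment; what a row does not reach only later rows make up. A row lasts 1/10 s, in which the tool goes at most 50 mm and 8.59 degrees, less where a joint would pass 70% of its speed; a pose out of reach is approached as far as the arm can. A call with a gripper value outside its range is refused whole. "gripper" is the opening, from 0 (shut) to 1 (fully open), set as the call begins (left out, the last holds). The fingers move at their own pace and stop on an object; "grip_force" is the grip in N (left out, the last holds). Time passes only in rows, so rows that repeat a pose let the fingers close. It gives the time, the measured TCP pose, the force and the opening at its end, in the units of the state.
- sensors.observe(): the state, without advancing time (a new reading comes with each control period).
- read_camera(name): name is "scene" or "top" or "wrist"; returns a dict with "frame" (384x512x3 uint8, red, green, blue), "fx", "fy", "cx", "cy" (pixels), "extrinsics" (4x4, takes a point from world to camera coordinates). Camera axes: x right, y up, looking along -z (the intrinsics and any distortion apply to the point x, -y, -z); pixel columns grow to the right and rows downward; lengths in m; the calibration is good to about 2 mm. A picture is of the moment at which its call begins. There is no depth.
- hand_in(): hands the job in, once; it reports no verdict.
The state is a dict: "time": time; "qpos": joint angles; "qvel": joint speeds; "joint_efforts": joint torques, N m; "tool_pos": TCP position; "tool_rot": TCP orientation; "contact_force": force on the tool from outside, world axes, zero at the start; "torque": the same for the moment, N m; "opening": finger opening in m.
Only numpy, scipy, OpenCV 4.12 (cv2) and the standard library are available. Lean on these libraries where they do the work, as an engineer would, in place of code of your own. Each camera call takes 0.05 s, during which the arm holds its last target.

## Task

The flat bracket blank in the marking fixture is clamped askew: back off the wing nut just enough to free it (not more than a third of a turn), swing the blank home against the stop pin so that its scribed cross lies over the anvil, and tighten the wing nut firmly again. Then take the automatic centre punch from the rack, set its point on the scribed cross, press it straight down until its spring snaps, and put it back upright in the hole it came from. Punch nowhere else, and leave all other things as they are.

Things in the scene. Friction and masses are not known exactly. Their poses are not given: they have to be found in the camera images.
- fixture: Dark steel marking fixture, a plate 200 x 130 x 25 mm screwed down on the table. Origin: centre of its underside; x along the 200 mm side, from the stud towards the anvil; y along the 130 mm side, away from the stop pin; z up. Its top face (the deck) is 25 mm above the table. It does not move.
- stud_axis (a point): Axis of the fixed threaded steel stud (10 mm diameter, top 45 mm above the deck), at deck height; fixture frame (-55, -25, 25) mm. The blank's hole sits over this stud, and the wing nut runs on it.
- anvil (a point): Centre of the round bright steel anvil button (32 mm diameter, flush in the deck), at deck height; fixture frame (30, -25, 25) mm, 85 mm from the stud axis.
- stop_pin (a point): Centre of the top of the fixed steel stop pin, 10 mm diameter, 18 mm high above the deck; fixture frame (50, -50, 43) mm. When the blank's long edge rests against it, the blank is square on the fixture (its x axis along the fixture's x) and the cross is over the anvil.
- blank: Loose flat aluminium bracket blank, 150 x 40 x 8 mm, on the deck. Origin: centre of its hole (11 mm, over the stud) at the underside; x towards the marked end (it spans x = -25 to 125, y = -20 to 20 mm). At the start it is turned 0.35 to 0.75 rad counter-clockwise from above off the square position; once free, a push of about 1 N clockwise on its +y edge swings it to the stop pin.
- cross (a point): Crossing point of the two dark scribed lines on the blank's upper face (8 mm above the deck), 85 mm from the hole on the centre line.
- wing (a joint): Turn of the wing nut, rad: 0 is fully tight; grows as it turns counter-clockwise seen from above (loosening, 1 mm lift per rad), range -0.15 to 5. The washer under it leaves the blank at about 0.5; from 0.8 the blank is free. It stays where it is left and needs about 0.1 N m. At 0 the wings lie along the fixture's x.
- wing_grip (a point): Point on the stud axis at the height to grip the wing nut, 34.5 mm above the deck when tight; x along the wings. The wings are an upright steel bar 66 mm long (82 mm over its rounded ends), 10 mm thick (13 mm at the middle to the eye, flat to the fingers), from 19 mm below to 7 mm above this point: grip across the thickness at the middle. 20 mm below it begins a flange of 25 mm diameter.
- washer: Steel spring washer, 30 mm diameter, 3 mm thick, between wing nut and blank; it does not turn. It presses the blank on the deck with about 18 N when the nut is fully tight, 14 N at a wing angle of 0.2, 6 N at 0.4.
- rack: Grey sheet-steel tool rack, 200 x 60 mm, 70 mm high, fixed to the table. Origin: centre of its underside; x along the row of four through holes (17 mm diameter, 46 mm apart, at x = -69, -23, 23, 69 mm, y = 0) in its top sheet. All four hold a tool, which hangs by the shoulder of its handle.
- punch: Loose automatic centre punch, all steel, 0.11 kg, 113 mm long, upright in one hole of the rack. Origin: its point with the plunger out; z up along it. Plunger 4.4 mm diameter to 14 mm, tapered nose to 26, barrel 12 mm diameter to 58, knurled sleeve 22 mm diameter from 58 to 104, small cap to 113. In the rack the shoulder at 58 rests on the top sheet, the point 12 mm above the table.
- punch_grip (a point): Middle of the punch's knurled sleeve, on its axis, 84 mm above the point; sleeve diameter 22 mm.
- punch_point (a point): The punch's point (moves with the plunger).
- punch_tip (a joint): How far the plunger is pushed into the punch, m: 0 out, 0.0094 fully in. The force rises from 3 N to about 15 N at 5 mm, then the hidden spring snaps: it falls away to about 2 N at 9 mm and the plunger runs on to its end stop. It springs out again when lifted.
- driver: Bystander: stubby screwdriver with black handle, 27 mm thick, in the rack.
- nutdriver: Bystander: nut driver with grey waisted handle, 25 mm thick, in the rack.
- deburrer: Bystander: deburring tool with plain aluminium handle, 22 mm thick, in the rack.
- sample_a: Bystander: round steel sample, 40 mm diameter, 16 mm high, on the table.
- sample_b: Bystander: a second such steel sample.
- screw_tray: Bystander: small black tray with screws, 130 x 90 x 22 mm, right of the fixture.
There are look-alikes about, which are no part of the job. Of the things that look like the fixture, the larger one is meant. There is more than one size of the blank; the one meant has the size given above.

How it is judged:
By the outcome, as a careful person would: the job done as asked, in the order asked, and still so for the second after the job is handed in, with the robot touching nothing.
It also fails if it takes over 72 s, if anything falls off the work surface, if the arm or the gripper's body presses on something with over 40 N, if the wrist force passes 120 N, or if a joint passes its speed limit or range.

## Working session

There is one attempt and no reset: what is moved stays moved. The work goes in short steps, Python scripts to look and compute and a tool call to move; the robot and the scene stay as the last step left them, time stands still between calls to the robot, and variables do not carry over. Pictures are saved under pics/ and viewed, and the job is handed in when it is done.

Besides the shell and the picture viewer there is one more tool, called after "Call:" as name([rows], argument=value, ...), one row to a line, values as JSON. send_rows: Moves the arm, as the interface text tells. Its arguments: {"type":"object","properties":{"motion":{"type":"array"},"gripper":{"type":"number"},"grip_force":{"type":"number"}},"required":["motion"]}

```bash
mkdir -p pics; ls; cat > h.py <<'E'
import numpy as np, cv2
from cell import sensors, read_camera
def shot(n,f):
    c=read_camera(n); cv2.imwrite('pics/'+f,cv2.cvtColor(c['frame'],cv2.COLOR_RGB2BGR)); np.savez('pics/'+f[:-4],**{k:np.array(c[k]) for k in c}); return c
E
python3 - <<'E'
from h import *
for n in ['scene','top','wrist']:
    c=shot(n,n+'0.png'); print(n,[c[k] for k in c if k!='frame'])
print(sensors.observe())
E
```

```text
pics
scene [481.63765090513783, 481.63765090513783, 262.0762865303783, 193.24664475020157, array([[-0.54545097,  0.83814089, -0.00175851,  0.34923484],
       [-0.65990416, -0.42816147,  0.61741741,  0.26427241],
       [ 0.51672985,  0.33793137,  0.78663375, -1.3413168 ],
       [ 0.        ,  0.        ,  0.        ,  1.        ]])]
top [495.63001442676307, 495.63001442676307, 261.3173633296411, 184.53092382957263, array([[ 0.01768165, -0.99984004, -0.00269426, -0.08791925],
       [ 0.99679829,  0.01741757,  0.0780372 , -0.50415618],
       [-0.07797778, -0.00406546,  0.99694681, -1.40451757],
       [ 0.        ,  0.        ,  0.        ,  1.        ]])]
wrist [320.182148588295, 320.182148588295, 251.53468769008475, 194.41378697916312, array([[ 0.233121  , -0.9724469 , -0.0012707 , -0.52403225],
       [ 0.92918453,  0.22313492, -0.29466406,  0.03639027],
       [ 0.28682869,  0.06751167,  0.95560006, -0.39105113],
       [ 0.        ,  0.        ,  0.        ,  1.        ]])]
{'time': 0.15, 'qpos': array([-1.48196875e+00,  3.42517155e-01,  1.52479315e+00, -2.73436855e-05,
        1.27539139e+00, -1.45990193e-01]), 'qvel': array([-1.83755311e-06, -2.42171750e-03, -4.12423893e-03,  2.28944862e-04,
       -2.88910099e-04,  6.28496940e-04]), 'joint_efforts': array([ 1.46383936e-03, -4.31469834e+01, -2.44352514e+01,  7.17281573e-02,
        5.37472602e-02, -8.44930423e-05]), 'tool_pos': array([ 0.12214401, -0.51031112,  0.25122978]), 'tool_rot': array([-1.57189738e+00,  1.35462675e-04, -2.90676699e+00]), 'contact_force': array([ 0.13815137, -0.96124281,  0.07571563]), 'torque': array([-0.00810452, -0.00700232, -0.02873014]), 'opening': 0.09156433275268629}
```

View pics/scene0.png

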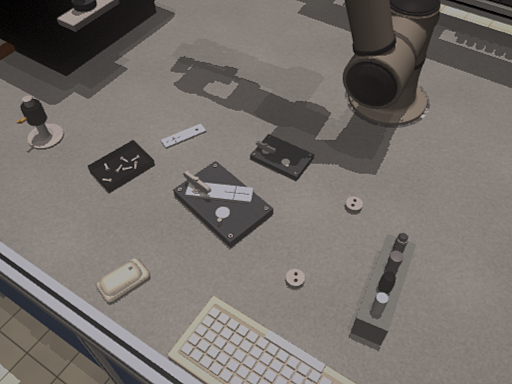

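View pics/top0.png

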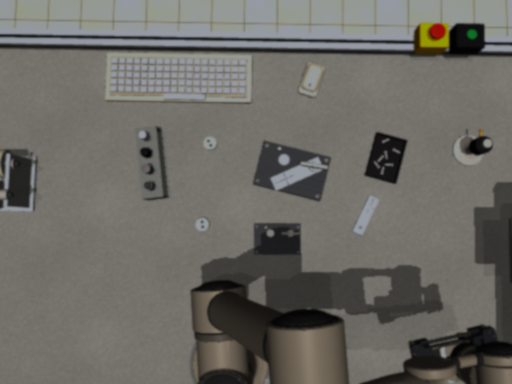

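View pics/wrist0.png

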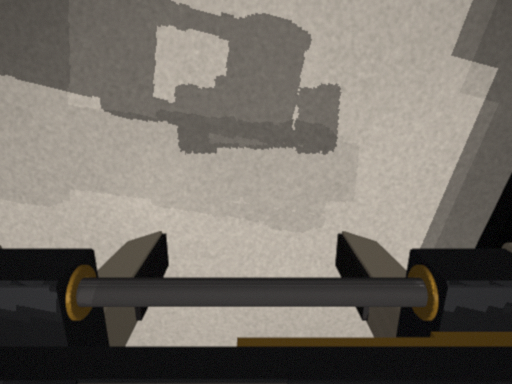

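The scene view shows the large fixture at about (223,202) and a smaller look-alike at (282,156). In the top view they are at (292,170) and (277,238). The rack is at top (152,162), and a loose small strip lies at top (366,214). Next I'll enlarge these.

```bash
python3 - <<'E'
import cv2,numpy as np
t=cv2.imread('pics/top0.png');s=cv2.imread('pics/scene0.png')
a=cv2.resize(t[130:210,242:342],(800,640)[:2],interpolation=cv2.INTER_CUBIC)[:600]
cv2.imwrite('pics/ct.png',a)
b=cv2.resize(s[150:250,165:285],None,fx=6,fy=6,interpolation=cv2.INTER_CUBIC);cv2.imwrite('pics/cs.png',b)
c=np.hstack([cv2.resize(t[115:210,125:180],None,fx=6,fy=6,interpolation=cv2.INTER_CUBIC),cv2.resize(s[225:345,345:425],None,fx=4.75,fy=4.75,interpolation=cv2.INTER_CUBIC)]);cv2.imwrite('pics/cr.png',c);print(c.shape)
E
```

```text
(570, 710, 3)
```

View pics/ct.png

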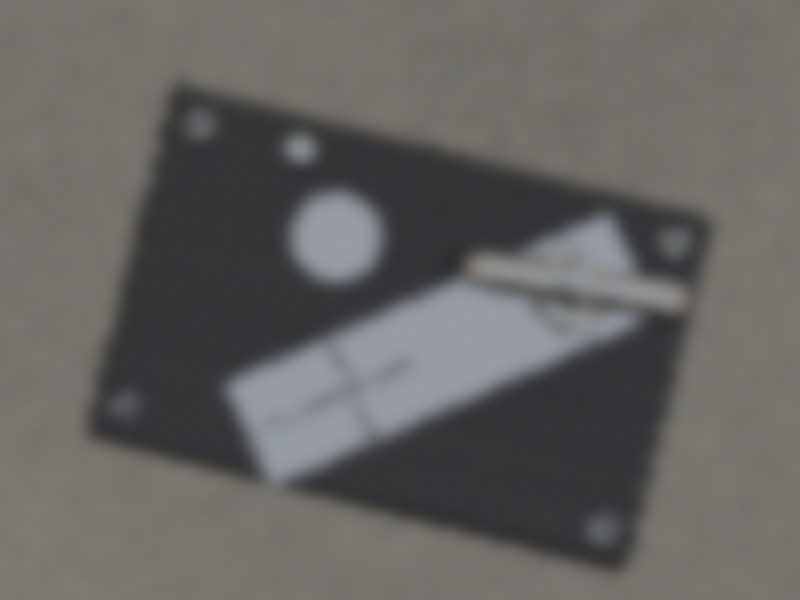

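View pics/cs.png

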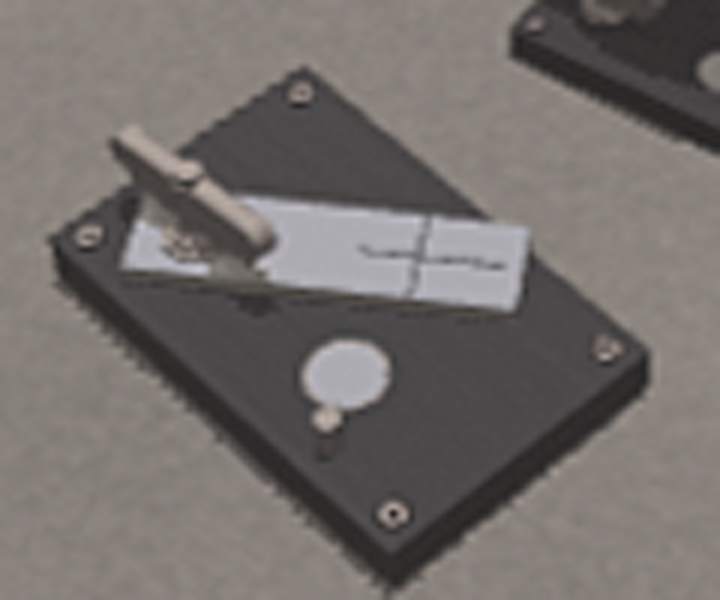

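View pics/cr.png

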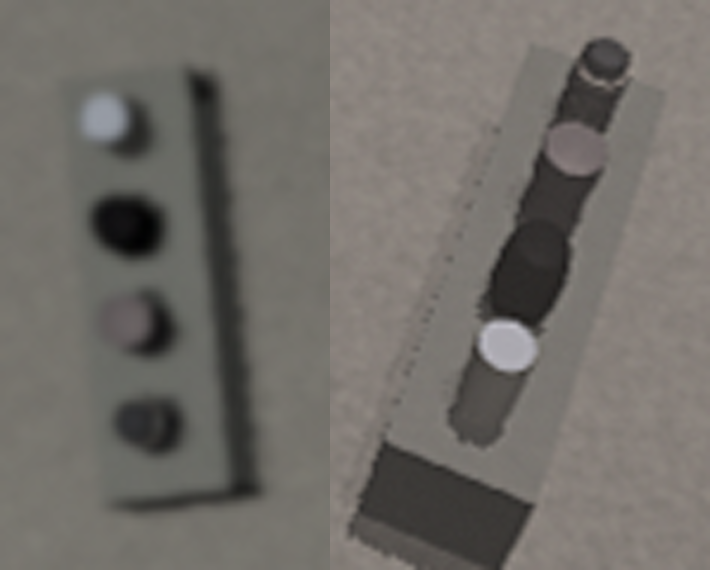

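Rack candidates, as crop pixels mapped back to the top image: (143,135) bright aluminium is the deburrer, (146,152) black is the driver, and (147,169) grey with a flat top is the nut driver. The dark steel one at (149,186), with a stepped small cap, is the punch. Of the fixtures, the one at (292,170) is the larger, and its blank carries the cross. Next I'll measure.

```bash
cat >> h.py <<'E'
def load(f): return dict(np.load('pics/'+f+'.npz'))
def ray(c,u,v,z):
    E=c['extrinsics'];R=E[:3,:3];t=E[:3,3]
    d=R.T@np.array([(u-c['cx'])/c['fx'],-(v-c['cy'])/c['fy'],-1.]);o=-R.T@t
    return o+d*(z-o[2])/d[2]
def proj(c,p):
    E=c['extrinsics'];q=E[:3,:3]@np.asarray(p)+E[:3,3]
    return np.array([c['cx']+c['fx']*q[0]/-q[2],c['cy']-c['fy']*q[1]/-q[2]])
E
python3 - <<'E'
from h import *
T=load('top0');S=load('scene0')
g=lambda c,x,y,z:ray(c,x,y,z)
tc=lambda x,y:(242+(x+.5)/8-.5,130+(y+.5)/8-.5)
sc=lambda x,y:(165+(x+.5)/6-.5,150+(y+.5)/6-.5)
def refine(c,box,thr):
    f=cv2.cvtColor(c['frame'],cv2.COLOR_RGB2HSV)
# fixture quad by mask : dark
for nm,C,x0,y0,x1,y1,thr in [('top',T,245,132,340,208,75),('scene',S,168,152,280,250,88)]:
    gr=cv2.cvtColor(C['frame'],cv2.COLOR_RGB2GRAY)[y0:y1,x0:x1]
    m=(gr<thr).astype(np.uint8)
    cs,_=cv2.findContours(m,cv2.RETR_EXTERNAL,cv2.CHAIN_APPROX_NONE)
    k=max(cs,key=cv2.contourArea);h=cv2.convexHull(k)
    ap=cv2.approxPolyDP(h,3,True)[:,0]+[x0,y0]
    print(nm,cv2.contourArea(k),ap.tolist())
# features
fe={'anvil':((337,237),(345,374),.025),'pintop':((299,148),(326,415),.043),'cross':((352,386),(420,258),.033),
'scrA':((199,124),(393,514),.025),'scrB':((674,243),(88,237),.025),'scrC':((602,529),(301,93),.025),'scrD':((125,405),(606,349),.025)}
for n,(a,b,z) in fe.items(): print(n,g(T,*tc(*a),z)[:2].round(4),g(S,*sc(*b),z)[:2].round(4))
for n,p in {'w1':((468,264),(120,133)),'w2':((688,298),(265,240))}.items(): print(n,g(T,*tc(*p[0]),.0665).round(4),g(S,*sc(*p[1]),.0665).round(4))
E
```

```text
top 1403.5 [[253, 183], [264, 141], [329, 157], [328, 164], [273, 189]]
scene 2924.0 [[272, 214], [229, 248], [175, 197], [173, 189], [184, 173], [253, 192], [272, 208]]
anvil [ 0.5794 -0.142 ] [ 0.5807 -0.1448]
pintop [ 0.6086 -0.1274] [ 0.609  -0.1311]
cross [ 0.525  -0.1478] [ 0.5257 -0.149 ]
scrA [ 0.6195 -0.0918] [ 0.6213 -0.0941]
scrB [ 0.5793 -0.263 ] [ 0.5818 -0.2659]
scrC [ 0.476  -0.2381] [ 0.4779 -0.2412]
scrD [ 0.5175 -0.067 ] [ 0.5184 -0.0699]
w1 [ 0.5653 -0.1861  0.0665] [ 0.5589 -0.2618  0.0665]
w2 [ 0.5547 -0.2628  0.0665] [ 0.5705 -0.1849  0.0665]
```

```bash
cat >> h.py <<'E'
FC=np.array([.549,-.1664]);FY=np.deg2rad(76.7)
def fix(x,y): c,s=np.cos(FY),np.sin(FY); return FC+np.array([c*x-s*y,s*x+c*y])
def go(x,y,z,yaw_deg):
    o=sensors.observe();p=o['tool_pos'];yw=o['tool_rot'][2]
    from scipy.spatial.transform import Rotation as Ro
    R=Ro.from_euler('xyz',o['tool_rot']).as_matrix()
    d=R.T@(np.array([x,y,z])-p); dy=(np.rad2deg(-yw)+yaw_deg+180)%360-180
    print('t',o['time'],'pos',p.round(4),'rot',o['tool_rot'].round(4),'q6',o['qpos'][5].round(3),'open',o['opening'].round(4),'F',o['contact_force'].round(2)); print('SHIFT',d.round(4),'twist',round(-dy,2))
E
python3 - <<'E'
from h import *
s=fix(-.055,-.025);print(s)
go(*s,.17,-98)
E
```

```text
[ 0.56067674 -0.22567608]Traceback (most recent call last):
  File "<stdin>", line 3, in <module>
  File "h.py", line 20, in go
    print('t',o['time'],'pos',p.round(4),'rot',o['tool_rot'].round(4),'q6',o['qpos'][5].round(3),'open',o['opening'].round(4),'F',o['contact_force'].round(2)); print('SHIFT',d.round(4),'twist',round(-dy,2))
                                                                                                        ^^^^^^^^^^^^^^^^^^
AttributeError: 'float' object has no attribute 'round'
```

```bash
sed -i "s/o\['opening'\].round(4)/round(float(o['opening']),4)/" h.py; python3 - <<'E'
from h import *
s=fix(-.055,-.025)
go(*s,.17,-98)
# tool tops: two-view heights
T=load('top0');S=load('scene0')
def tri(a,b):
    A=[];B=[]
    for c,(u,v) in ((T,a),(S,b)):
        p0=ray(c,u,v,0);p1=ray(c,u,v,.3);d=(p1-p0)/np.linalg.norm(p1-p0);P=np.eye(3)-np.outer(d,d);A.append(P);B.append(P@p0)
    return np.linalg.solve(sum(A),sum(B)).round(4)
for n,a,b in [('deb',(105,118),(507,345)),('drv',(122,228),(540,240)),('nut',(129,322),(577,150)),('punch',(142,423),(605,58))]:
    aa=(125+(a[0]+.5)/6-.5,115+(a[1]+.5)/6-.5); bb=(345+(b[0]-330+.5)/4.75-.5,225+(b[1]+.5)/4.75-.5)
    print(n,aa,bb,tri(aa,bb))
E
```

```text
t 0.15 pos [ 0.1221 -0.5103  0.2512] rot [-1.5719e+00  1.0000e-04 -2.9068e+00] q6 -0.146 open 0.0916 F [ 0.14 -0.96  0.08]
SHIFT [-0.4927  0.0815 -0.1747] twist -68.55
deb (142.08333333333334, 134.25) (381.86842105263156, 297.2368421052632) [0.6286 0.2435 0.1184]
drv (144.91666666666666, 152.58333333333334) (388.8157894736842, 275.13157894736844) [0.5794 0.2354 0.1141]
nut (146.08333333333334, 168.25) (396.60526315789474, 256.1842105263158) [0.5365 0.2309 0.1162]
punch (148.25, 185.08333333333331) (402.5, 236.81578947368422) [0.4912 0.2232 0.117 ]
```

Call:
send_rows([
  [[-0.06,0.0,-0.02,-8.5],[-0.12,0.0,-0.04,-17],[-0.18,0.02,-0.06,-26],[-0.24,0.03,-0.08,-34],[-0.3,0.04,-0.11,-43],[-0.36,0.06,-0.13,-51],[-0.42,0.07,-0.15,-60],[-0.493,0.0815,-0.175,-68.5]],
], gripper=0.5, grip_force=40)

```text
time: 0.95
tool_pos: [0.4537, -0.294, 0.1925]
tool_rot: [-1.572, 0.001, -1.711]
contact_force: [0.0, -1.0, -0.8]
opening: 0.0463
```

```bash
python3 - <<'E'
from h import *
go(*fix(-.055,-.025),.17,-98)
E
```

```text
t 0.95 pos [ 0.4537 -0.294   0.1925] rot [-1.5716e+00  1.3000e-03 -1.7105e+00] q6 -0.578 open 0.0463 F [ 0.01 -0.95 -0.78]
SHIFT [-0.0825  0.0225  0.0965] twist -0.0
```

Call:
send_rows([
  [[-0.03,0.01,0.04,0],[-0.06,0.02,0.08,0],[-0.0825,0.0225,0.0965,0],[-0.0825,0.0225,0.0965,0],[-0.0825,0.0225,0.0965,0]],
])

```text
time: 1.45
tool_pos: [0.5606, -0.225, 0.1694]
tool_rot: [-1.573, 0.001, -1.709]
contact_force: [-1.0, -0.4, 0.6]
opening: 0.046
```

```bash
python3 - <<'E'
from h import *
go(*fix(-.055,-.025),.17,-98)
for n in ['wrist','top']: shot(n,n+'1.png')
c=load('wrist1')
for p in [(-.055,-.025,.0665)]: print(proj(c,[*fix(*p[:2]),p[2]]))
im=cv2.imread('pics/top1.png');cv2.imwrite('pics/ct1.png',cv2.resize(im[130:210,242:342],None,fx=7,fy=7,interpolation=cv2.INTER_CUBIC))
E
```

```text
t 1.45 pos [ 0.5606 -0.225   0.1694] rot [-1.5730e+00  1.4000e-03 -1.7087e+00] q6 -0.371 open 0.046 F [-0.98 -0.38  0.55]
SHIFT [ 0.0007 -0.0006  0.0001] twist 0.1
[251.27691649 205.0925337 ]
```

View pics/wrist1.png

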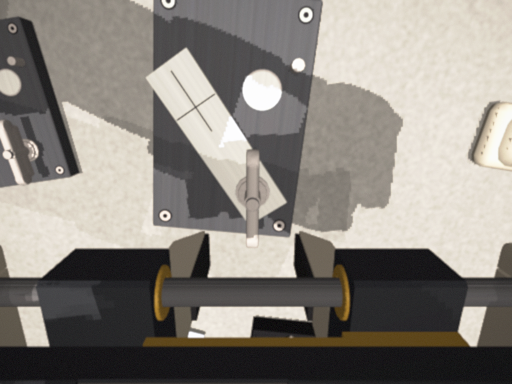

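View pics/ct1.png

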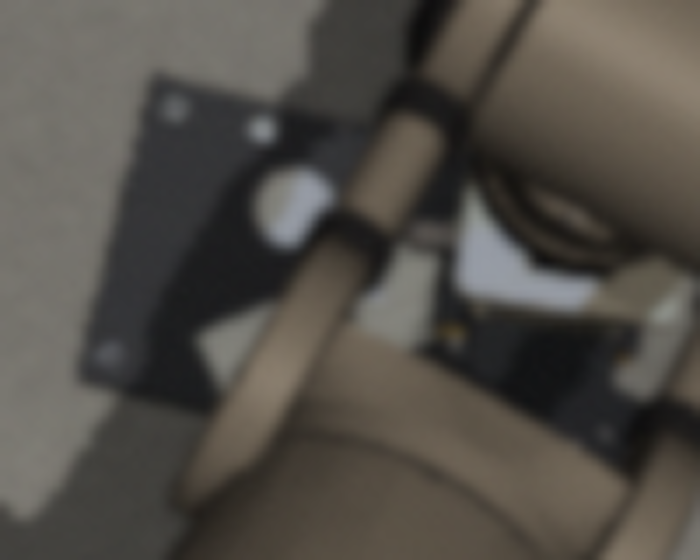

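The wrist view shows the wing nut from (253,150) to (252,245), midway between the fingers and parallel to the pads. The cross is at about (195,106), the anvil at (262,90) and the pin at (298,65).

```bash
python3 - <<'E'
from h import *
c=load('wrist1')
for n,p in {'w1':(253,152,.0665),'w2':(252,243,.0665),'A':(306,15,.025),'B':(279,226,.025),'C':(165,216,.025),'D':(169,2,.025),'anvil':(262,90,.025),'pin':(298,65,.043),'cross':(195,106,.033)}.items(): print(n,ray(c,*p).round(4))
for q in ['A','B']:pass
print(fix(.03,-.025),fix(.05,-.05),fix(-.055,-.025))
im=cv2.imread('pics/wrist1.png');cv2.imwrite('pics/cw1.png',cv2.resize(im[130:260,180:330],None,fx=4,fy=4,interpolation=cv2.INTER_CUBIC))
E
```

```text
w1 [ 0.5676 -0.1847  0.0665]
w2 [ 0.5568 -0.2578  0.0665]
A [ 0.6218 -0.0919  0.025 ]
B [ 0.5814 -0.2638  0.025 ]
C [ 0.4781 -0.2395  0.025 ]
D [ 0.5188 -0.0687  0.025 ]
anvil [ 0.5811 -0.1419  0.025 ]
pin [ 0.6096 -0.1281  0.043 ]
cross [ 0.5255 -0.1468  0.033 ]
[ 0.58023096 -0.14295588] [ 0.60916143 -0.12924354] [ 0.56067674 -0.22567608]
```

View pics/cw1.png

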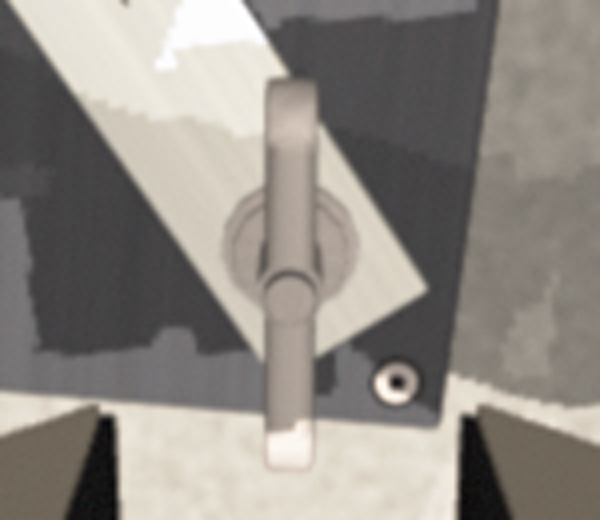

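Call:
send_rows([
  [[0.0005,0.035,0,0],[0.0005,0.07,0,0],[0.0005,0.095,0,0],[0.0005,0.102,0,0],[0.0005,0.102,0,0],[0.0005,0.102,0,0]],
])

```text
time: 2.15
tool_pos: [0.5603, -0.2277, 0.0696]
tool_rot: [-1.57, 0.0, -1.712]
contact_force: [-0.2, -0.6, 0.0]
opening: 0.0458
```

```bash
python3 - <<'E'
from h import *
go(*fix(-.055,-.025),.067,-98)
shot('wrist','wrist2.png');shot('scene','scene2.png')
im=cv2.imread('pics/scene2.png');cv2.imwrite('pics/c2.png',np.vstack([cv2.resize(im[140:260,150:290],None,fx=4,fy=4,interpolation=cv2.INTER_CUBIC)]))
E
```

```text
t 2.15 pos [ 0.5603 -0.2277  0.0696] rot [-1.5697e+00  2.0000e-04 -1.7121e+00] q6 -0.372 open 0.0458 F [-0.16 -0.58  0.03]
SHIFT [-0.002   0.0026  0.    ] twist -0.1
```

View pics/c2.png

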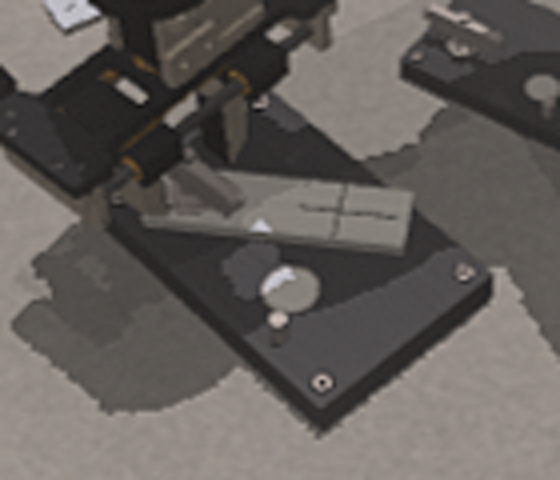

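View pics/wrist2.png

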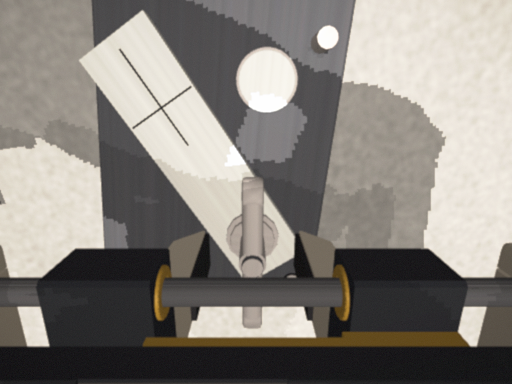

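The nut sits centred between the open fingers. Now I'll correct the last 2 mm and grip.

Call:
send_rows([
  [[-0.002,0.002,0,0],[-0.002,0.002,0,0],[-0.002,0.002,0,0]],
])

```text
time: 2.55
tool_pos: [0.5611, -0.2254, 0.0683]
tool_rot: [-1.568, -0.0, -1.711]
contact_force: [-0.5, -0.0, 0.1]
opening: 0.0459
```

Call:
send_rows([
  [[0,0,0,0],[0,0,0,0],[0,0,0,0],[0,0,0,0],[0,0,0,0]],
], gripper=0, grip_force=40)

```text
time: 3.05
tool_pos: [0.561, -0.2254, 0.0683]
tool_rot: [-1.569, -0.0, -1.711]
contact_force: [-0.0, -0.3, 0.2]
opening: 0.0107
```

```bash
python3 - <<'E'
from h import *
go(*fix(-.055,-.025),.067,-98)
print(sensors.observe()['torque'])
E
```

```text
t 3.05 pos [ 0.561  -0.2254  0.0683] rot [-1.5686e+00 -3.0000e-04 -1.7113e+00] q6 -0.369 open 0.0107 F [-0.03 -0.29  0.25]
SHIFT [ 0.0003  0.0013 -0.0003] twist -0.05
[-0.01300788 -0.10391958  0.00249812]
```

Call:
send_rows([
  [[0,-0.0001,0,-7],[0,-0.0002,0,-14],[0,-0.0004,0,-21],[0,-0.0005,0,-28],[0,-0.0006,0,-36],[0,-0.0008,0,-44],[0,-0.0009,0,-54],[0,-0.001,0,-56]],
])

```text
time: 3.85
tool_pos: [0.5615, -0.2251, 0.069]
tool_rot: [-1.569, -0.002, -0.729]
contact_force: [3.0, 1.4, -2.8]
opening: 0.0097
```

Call:
send_rows([
  [[0,0,0,0],[0,0,0,0]],
])

```text
time: 4.05
tool_pos: [0.5615, -0.2251, 0.0689]
tool_rot: [-1.569, -0.002, -0.731]
contact_force: [1.6, 0.8, -1.5]
opening: 0.0099
```

```bash
python3 - <<'E'
from h import *
go(*fix(-.055,-.025),.12,-98+56)
print(sensors.observe()['torque'])
E
```

```text
t 4.05 pos [ 0.5615 -0.2251  0.0689] rot [-1.5689 -0.0022 -0.7307] q6 -1.35 open 0.0099 F [ 1.63  0.84 -1.48]
SHIFT [-0.0001 -0.0511 -0.0009] twist 0.14
[ 0.08963328 -0.27532649  0.09621776]
```

Call:
send_rows([
  [[0,0,0,0],[0,0,0,0],[0,-0.03,0,0],[0,-0.055,0,0],[0,-0.055,0,0]],
], gripper=0.5)

```text
time: 4.55
tool_pos: [0.5631, -0.2261, 0.1277]
tool_rot: [-1.567, -0.009, -0.731]
contact_force: [0.5, -0.4, -0.1]
opening: 0.0435
```

```bash
python3 - <<'E'
from h import *
shot('wrist','wrist3.png')
def bl(x,y,th):
    c,s=np.cos(th),np.sin(th); return fix(-.055+c*x-s*y,-.025+s*x+c*y)
print(bl(.085,0,.66))
go(*bl(.085,.038,.66),.12,24.7)
E
```

```text
[ 0.52540727 -0.14833874]
t 4.6 pos [ 0.5621 -0.2256  0.1257] rot [-1.5682 -0.006  -0.7312] q6 -1.349 open 0.0452 F [-0.23  0.14 -0.19]
SHIFT [-0.0942  0.0051 -0.0018] twist -66.59
```

View pics/wrist3.png

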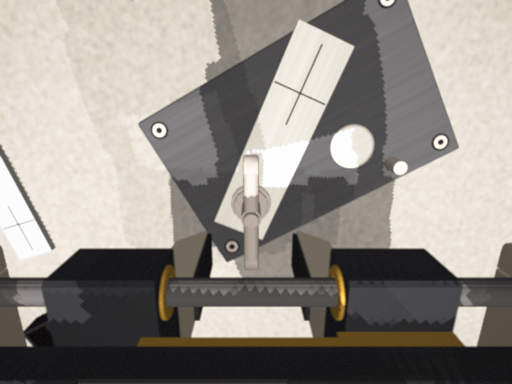

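The wrist view shows that the wing nut turned with the gripper and lies upright in the image at (250,210). The blank hasn't moved, and its cross is at (302,95).

Call:
send_rows([
  [[-0.012,0,0,-8],[-0.024,0,0,-16],[-0.036,0,0,-25],[-0.048,0,0,-33],[-0.06,0.002,0,-42],[-0.072,0.004,0,-50],[-0.084,0.005,-0.001,-59],[-0.094,0.005,-0.002,-66.6]],
], gripper=0)

```text
time: 5.4
tool_pos: [0.4896, -0.1636, 0.1189]
tool_rot: [-1.573, -0.003, 0.437]
contact_force: [0.7, 0.3, 0.2]
opening: 0.0005
```

Call:
send_rows([
  [[0,0,0,0],[0,0,0,0]],
])

```text
time: 5.6
tool_pos: [0.4893, -0.1634, 0.1182]
tool_rot: [-1.572, -0.002, 0.433]
contact_force: [-0.6, -0.2, 0.6]
opening: 0.0005
```

```bash
cat >> h.py <<'E'
def bl(x,y,th):
    c,s=np.cos(th),np.sin(th); return fix(-.055+c*x-s*y,-.025+s*x+c*y)
E
python3 - <<'E'
from h import *
go(*bl(.085,.038,.66),.055,24.7)
shot('wrist','wrist4.png')
E
```

```text
t 5.6 pos [ 0.4893 -0.1634  0.1182] rot [-1.5722 -0.0023  0.4334] q6 -2.476 open 0.0005 F [-0.63 -0.21  0.59]
SHIFT [ 0.001   0.0632 -0.0012] twist 0.13
```

View pics/wrist4.png

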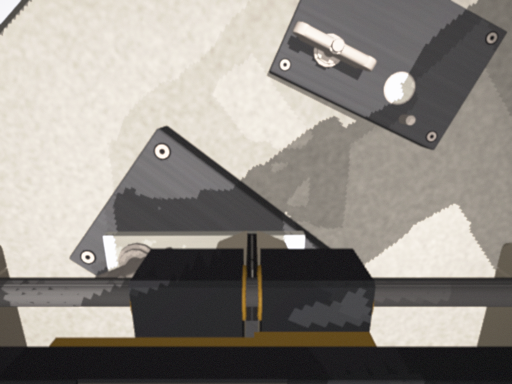

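Call:
send_rows([
  [[0.0,0.025,0,0],[0.0,0.05,0,0],[0.0,0.06,-0.001,0],[0,0.063,-0.001,0],[0,0.063,-0.001,0],[0,0.063,-0.001,0]],
])

```text
time: 6.25
tool_pos: [0.4909, -0.165, 0.0562]
tool_rot: [-1.574, -0.004, 0.433]
contact_force: [0.1, -0.4, 0.6]
opening: 0.0006
```

```bash
python3 - <<'E'
from h import *
from scipy.spatial.transform import Rotation as Ro
go(*bl(.085,.038,.66),.055,24.7)
o=sensors.observe();R=Ro.from_euler('xyz',o['tool_rot']).as_matrix()
for th in [.66,.55,.45,.35,.25,.15,.07,0.0,-.03]:
    t=np.array([*bl(.085,.0295,th),.055]); print(th,(R.T@(t-o['tool_pos'])).round(4),'twist',round(float(np.rad2deg(.66-th)),1))
E
```

```text
t 6.25 pos [ 0.4909 -0.165   0.0562] rot [-1.574  -0.0037  0.4329] q6 -2.478 open 0.0006 F [ 0.12 -0.44  0.58]
SHIFT [0.0003 0.0012 0.0009] twist 0.11
0.66 [0.0088 0.0013 0.0008] twist 0.0
0.55 [0.0183 0.0013 0.0035] twist 6.3
0.45 [0.0272 0.0013 0.005 ] twist 12.0
0.35 [0.0362 0.0013 0.0056] twist 17.8
0.25 [0.0452 0.0014 0.0053] twist 23.5
0.15 [0.0541 0.0014 0.0042] twist 29.2
0.07 [0.0611 0.0014 0.0026] twist 33.8
0.0 [0.0671 0.0015 0.0008] twist 37.8
-0.03 [ 0.0697  0.0015 -0.0002] twist 39.5
```

Call:
send_rows([
  [[0.008,0.001,0.001,0],[0.016,0.001,0.003,5],[0.024,0.001,0.0045,10],[0.032,0.001,0.0055,15],[0.04,0.001,0.0055,20],[0.048,0.001,0.005,25],[0.054,0.001,0.0042,29],[0.059,0.001,0.003,32]],
])

```text
time: 7.05
tool_pos: [0.5442, -0.1371, 0.0562]
tool_rot: [-1.572, -0.006, -0.128]
contact_force: [-0.6, -0.2, -0.1]
opening: 0.0004
```

```bash
python3 - <<'E'
from h import *
go(*bl(.085,.0295,0),.055,-13.3)
shot('wrist','wrist5.png')
shot('scene','scene5.png')
im=cv2.imread('pics/scene5.png');cv2.imwrite('pics/c5.png',np.vstack([cv2.resize(im[140:260,150:290],None,fx=4,fy=4,interpolation=cv2.INTER_CUBIC)]))
E
```

```text
t 7.05 pos [ 0.5442 -0.1371  0.0562] rot [-1.5717 -0.0061 -0.128 ] q6 -1.827 open 0.0004 F [-0.64 -0.16 -0.14]
SHIFT [0.0071 0.0012 0.0018] twist 5.97
```

View pics/c5.png

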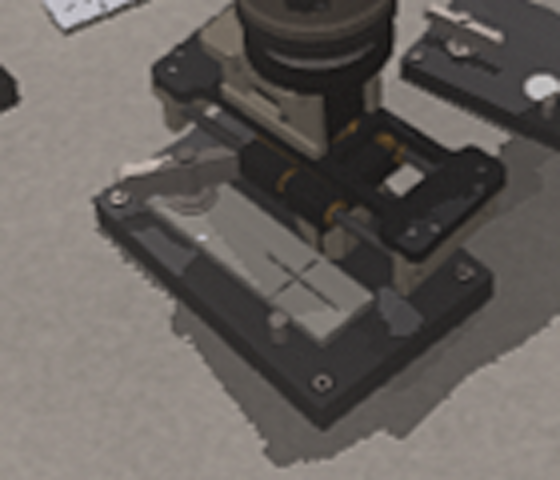

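The blank has swung with the finger and nearly reached the pin at crop (279,320).

Call:
send_rows([
  [[0.002,0.001,0.0005,2],[0.004,0.001,0.001,4],[0.005,0.001,0.0012,5],[0.006,0.001,0.0015,6],[0.007,0.001,0.0015,6],[0.0075,0.001,0.0015,6]],
])

```text
time: 7.75
tool_pos: [0.5506, -0.1363, 0.0552]
tool_rot: [-1.571, -0.003, -0.229]
contact_force: [-8.1, 1.6, 6.4]
opening: 0.0004
```

```bash
python3 - <<'E'
from h import *
go(*bl(.085,.0295,0),.055,-13.3)
shot('scene','scene6.png')
im=cv2.imread('pics/scene6.png');cv2.imwrite('pics/c6.png',np.vstack([cv2.resize(im[180:250,165:265],None,fx=7,fy=7,interpolation=cv2.INTER_CUBIC)]))
E
```

```text
t 7.75 pos [ 0.5506 -0.1363  0.0552] rot [-1.5711 -0.0032 -0.2293] q6 -1.72 open 0.0004 F [-8.14  1.56  6.38]
SHIFT [0.0009 0.0002 0.0003] twist 0.16
```

View pics/c6.png

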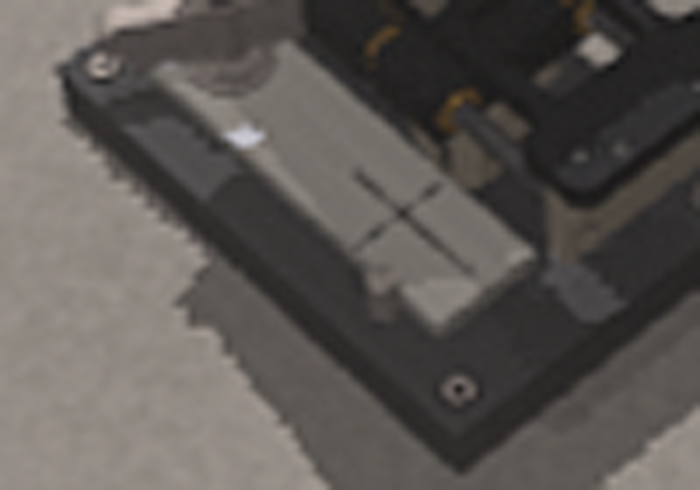

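Call:
send_rows([
  [[-0.008,0.0,0,0],[-0.015,0,0,0],[-0.015,-0.03,0,0],[-0.015,-0.065,0,0],[-0.015,-0.07,0,0]],
])

```text
time: 8.3
tool_pos: [0.5376, -0.1336, 0.1291]
tool_rot: [-1.572, -0.011, -0.229]
contact_force: [-0.1, -0.8, 1.3]
opening: 0.0002
```

```bash
python3 - <<'E'
from h import *
go(*fix(-.055,-.025),.125,-41.9)
E
```

```text
t 8.3 pos [ 0.5376 -0.1336  0.1291] rot [-1.5722 -0.0109 -0.2289] q6 -1.724 open 0.0002 F [-0.14 -0.81  1.28]
SHIFT [ 0.0433  0.0047 -0.0845] twist 28.78
```

Call:
send_rows([
  [[0.009,0.001,-0.017,6],[0.018,0.002,-0.034,12],[0.027,0.003,-0.052,18],[0.036,0.004,-0.07,24],[0.0433,0.005,-0.0845,28.8],[0.0433,0.005,-0.0845,28.8],[0.0433,0.005,-0.0845,28.8]],
], gripper=0.5)

```text
time: 9.0
tool_pos: [0.5601, -0.2253, 0.124]
tool_rot: [-1.567, -0.009, -0.73]
contact_force: [-0.5, 0.7, 0.4]
opening: 0.0455
```

```bash
python3 - <<'E'
from h import *
go(*fix(-.055,-.025),.068,-41.9)
c=shot('wrist','wrist7.png')
im=cv2.imread('pics/wrist7.png');cv2.imwrite('pics/c7.png',cv2.resize(im[0:260,100:500],None,fx=2,fy=2,interpolation=cv2.INTER_CUBIC))
E
```

```text
t 9.0 pos [ 0.5601 -0.2253  0.124 ] rot [-1.5668 -0.009  -0.7298] q6 -1.352 open 0.0455 F [-0.46  0.7   0.44]
SHIFT [ 0.0002  0.056  -0.0002] twist 0.08
```

View pics/c7.png

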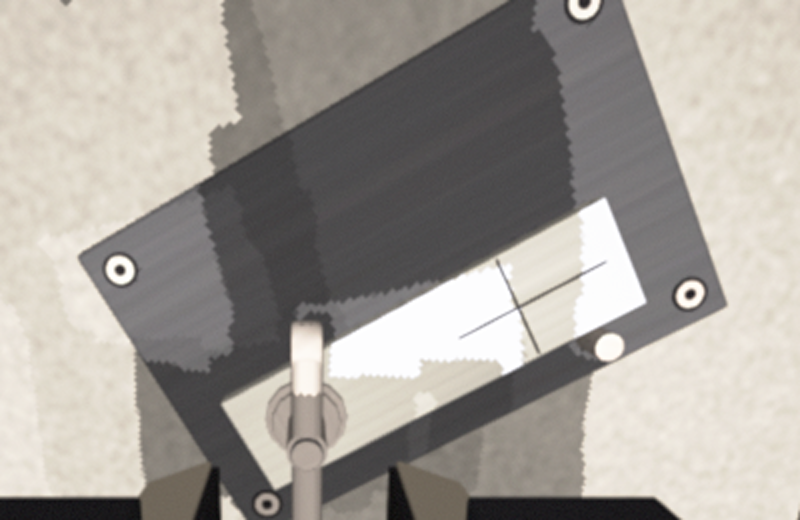

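The wrist view shows the blank parallel to the fixture edges and resting at the pin. The anvil is covered, the cross is at crop (520,307), and the wing nut is centred between the fingers.

```bash
python3 - <<'E'
from h import *
c=load('wrist7')
print('cross',ray(c,100+519.5/2,307/2,.033),fix(.03,-.025))
# edge directions
g=lambda x,y,z: ray(c,100+x/2,y/2,z)[:2]
for a,b,z in [((460,338),(606,262),.033),((275,490),(646,302),.033),((222,404),(605,199),.033),((79,257),(510,8),.025),((119,270),(583,4),.025),((266,503),(690,294),.025)]:
    d=g(*b,z)-g(*a,z);print(np.rad2deg(np.arctan2(d[1],d[0])))
E
```

```text
cross [ 0.58165212 -0.14091151  0.033     ] [ 0.58023096 -0.14295588]
77.16978475966255
77.19736719180248
77.14930970641062
76.44210749551627
76.64038995096347
76.63790497299901
```

Call:
send_rows([
  [[0.0,0.03,0,0],[0.0,0.05,0,0],[0,0.056,0,0],[0,0.056,0,0],[0,0.056,0,0]],
])

```text
time: 9.55
tool_pos: [0.5613, -0.2249, 0.0692]
tool_rot: [-1.566, -0.011, -0.728]
contact_force: [-0.2, 0.6, 0.3]
opening: 0.0456
```

Call:
send_rows([
  [[0,0,0,0],[0,0,0,0],[0,0,0,0],[0,0,0,0],[0,0,0,0]],
], gripper=0)

```text
time: 10.05
tool_pos: [0.5613, -0.225, 0.0694]
tool_rot: [-1.566, -0.011, -0.728]
contact_force: [1.1, 0.3, -0.2]
opening: 0.0105
```

```bash
python3 - <<'E'
from h import *
go(*fix(-.055,-.025),.068,-103.3)
E
```

```text
t 10.05 pos [ 0.5613 -0.225   0.0694] rot [-1.5664 -0.0108 -0.7285] q6 -1.353 open 0.0105 F [ 1.05  0.33 -0.18]
SHIFT [-0.      0.0014 -0.001 ] twist 61.56
```

Call:
send_rows([
  [[0,0.0001,0,8],[0,0.0003,0,16],[0,0.0004,0,24],[0,0.0005,0,32],[0,0.0007,0,40],[0,0.0008,0,48],[0,0.0009,0,56],[0,0.001,0,62]],
])

```text
time: 10.85
tool_pos: [0.5607, -0.2252, 0.0686]
tool_rot: [-1.561, -0.002, -1.815]
contact_force: [-2.6, -0.3, 5.1]
opening: 0.0098
```

Call:
send_rows([
  [[0,0,0,1],[0,0,0,2],[0,0,0,2]],
])

```text
time: 11.15
tool_pos: [0.5607, -0.2252, 0.0686]
tool_rot: [-1.561, -0.001, -1.849]
contact_force: [-0.3, -0.7, 1.5]
opening: 0.0096
```

```bash
python3 - <<'E'
from h import *
go(*fix(-.055,-.025),.17,-103.3)
print(sensors.observe()['torque'])
E
```

```text
t 11.15 pos [ 0.5607 -0.2252  0.0686] rot [-1.5606e+00 -1.4000e-03 -1.8490e+00] q6 -0.232 open 0.0096 F [-0.31 -0.66  1.51]
SHIFT [ 0.0006 -0.1014  0.0012] twist -2.64
[-0.20284387  0.29710029  0.02902778]
```

Call:
send_rows([
  [[0,0,0,0],[0,0,0,0],[0,-0.03,0,0],[0,-0.07,0,0],[0,-0.1,0,0],[0,-0.1,0,0]],
], gripper=0.5)

```text
time: 11.75
tool_pos: [0.5619, -0.2259, 0.1734]
tool_rot: [-1.552, -0.003, -1.848]
contact_force: [0.5, 0.0, -0.4]
opening: 0.0453
```

```bash
python3 - <<'E'
from h import *
c=shot('wrist','wrist8.png')
im=cv2.imread('pics/wrist8.png');cv2.imwrite('pics/c8.png',cv2.resize(im[0:260,100:420],None,fx=2.5,fy=2.5,interpolation=cv2.INTER_CUBIC)[:600])
go(*fix(-.055,-.025),.17,-103.3)
E
```

```text
t 11.8 pos [ 0.5608 -0.2253  0.1709] rot [-1.5557 -0.0024 -1.8485] q6 -0.232 open 0.046 F [-0.8   0.09 -0.5 ]
SHIFT [ 0.0004  0.0009 -0.    ] twist -2.61
```

View pics/c8.png

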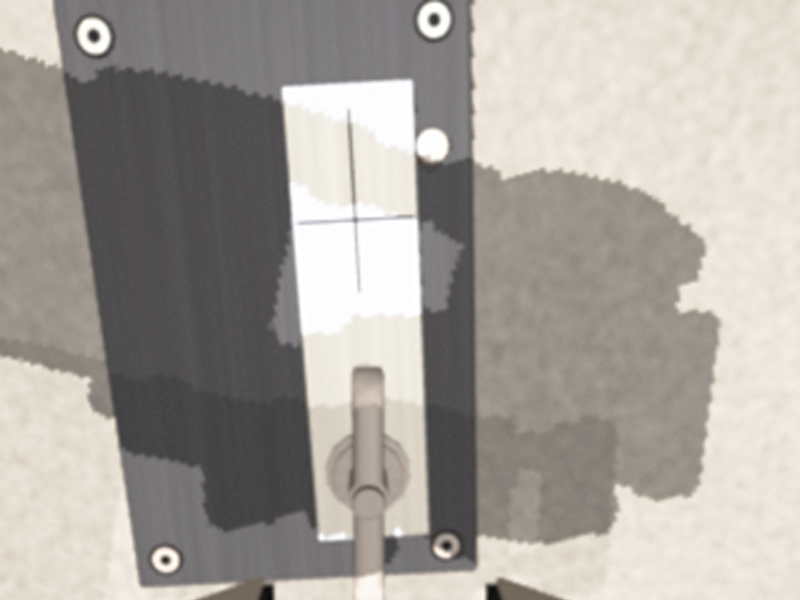

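Seen from above, the blank now lies along the fixture, its edge is at the pin at crop (432,145), and the wings are almost along the fixture x. Now I'll measure the angles.

```bash
python3 - <<'E'
from h import *
c=load('wrist8')
g=lambda x,y,z: ray(c,100+(x+.5)/2.5-.5,(y+.5)/2.5-.5,z)[:2]
an=lambda a,b,z: np.rad2deg(np.arctan2(*(g(*b,z)-g(*a,z))[::-1]))
print('blank',an((359.5,291),(349,109),.033),an((429,535),(413,80),.033),an((318,540),(283,88),.033))
print('fix',an((165,559),(94,36),.025),an((446,545),(433,19),.025),an((475,568),(472,0),.025),an((140,583),(58,0),.025))
print('wing',an((369,598),(368,370),.0665))
print('cross',g(356,219,.033),'pin',g(432,145,.043))
S=[g(*p,.025) for p in((165,559),(94,36),(446,545),(433,19))];print('ctr',np.mean(S,0))
# blank frame: edge distance to pin centre
a,b=g(429,535,.033),g(413,80,.033);p=g(432,145,.043);d=(b-a)/np.linalg.norm(b-a);print('pin dist to edge',d[0]*(p-a)[1]-d[1]*(p-a)[0])
s=load('scene6');
E
```

```text
blank 77.08660271526567 77.06495834639293 76.94785028398718
fix 76.74100476541862 76.86329916356483 76.44305229743684 76.39667635498716
wing 74.12626005053215
cross [ 0.58131088 -0.14134966] pin [ 0.60956108 -0.12740904]
ctr [ 0.54956196 -0.16461016]
pin dist to edge -0.0044199174104909075
```

```bash
python3 - <<'E'
from h import *
go(.4912,.2232,.24,-171.6)
E
```

```text
t 11.8 pos [ 0.5608 -0.2253  0.1709] rot [-1.5557 -0.0024 -1.8485] q6 -0.232 open 0.046 F [-0.8   0.09 -0.5 ]
SHIFT [-0.412  -0.073  -0.1888] twist 65.69
```

Call:
send_rows([
  [[-0.04,-0.03,-0.02,8],[-0.08,-0.06,-0.04,16],[-0.12,-0.073,-0.06,25],[-0.16,-0.073,-0.08,33],[-0.2,-0.073,-0.1,42],[-0.24,-0.073,-0.12,50],[-0.28,-0.073,-0.13,58],[-0.32,-0.073,-0.15,65.7]],
])

```text
time: 12.6
tool_pos: [0.5039, 0.1207, 0.2394]
tool_rot: [-1.562, 0.011, -2.968]
contact_force: [1.5, 0.8, -0.0]
opening: 0.046
```

```bash
python3 - <<'E'
from h import *
go(.4912,.2232,.24,-171.6)
E
```

```text
t 12.6 pos [0.5039 0.1207 0.2394] rot [-1.5622  0.0108 -2.968 ] q6 1.492 open 0.046 F [ 1.49  0.8  -0.04]
SHIFT [-0.0052 -0.0014 -0.1031] twist 1.54
```

Call:
send_rows([
  [[-0.002,0,-0.03,1.5],[-0.004,0,-0.06,1.5],[-0.005,-0.001,-0.09,1.5],[-0.005,-0.001,-0.103,1.5],[-0.005,-0.001,-0.103,1.5],[-0.005,-0.001,-0.103,1.5]],
])

```text
time: 13.2
tool_pos: [0.4909, 0.2223, 0.2388]
tool_rot: [-1.562, 0.01, -2.994]
contact_force: [0.3, -0.3, 0.5]
opening: 0.0461
```

```bash
python3 - <<'E'
from h import *
go(.4912,.2232,.24,-171.6)
c=shot('wrist','wrist9.png')
im=cv2.imread('pics/wrist9.png');cv2.imwrite('pics/c9.png',cv2.resize(im,None,fx=1.5,fy=1.5,interpolation=cv2.INTER_CUBIC))
E
```

```text
t 13.2 pos [0.4909 0.2223 0.2388] rot [-1.5618  0.0097 -2.9939] q6 1.715 open 0.0461 F [ 0.25 -0.32  0.48]
SHIFT [-0.0005 -0.0012 -0.0008] twist 0.06
```

View pics/c9.png

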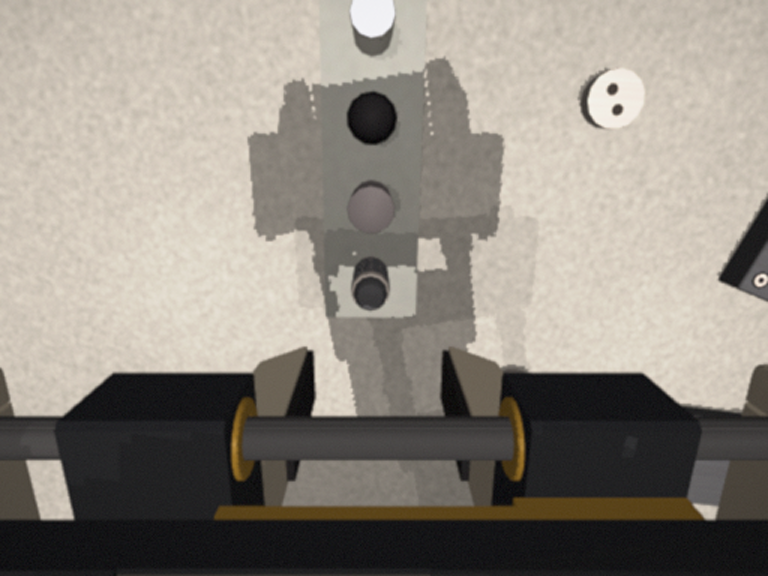

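The wrist view shows the row from the top down: bright deburrer (372,18), black driver (371,118), flat grey nut driver (371,208), and at (371,290) the dark steel tool with a small cap on a wider sleeve. I'll confirm in a crop.

```bash
python3 - <<'E'
from h import *
c=load('wrist9');im=cv2.imread('pics/wrist9.png')
cv2.imwrite('pics/c9b.png',cv2.resize(im[160:220,210:285],None,fx=8,fy=8,interpolation=cv2.INTER_CUBIC))
for n,(u,v) in {'deb':(372,16),'drv':(371,118),'nut':(371,208)}.items(): print(n,ray(c,u/1.5,v/1.5,.115).round(4))
E
```

```text
deb [0.629  0.2447 0.115 ]
drv [0.5836 0.2386 0.115 ]
nut [0.539  0.2321 0.115 ]
```

View pics/c9b.png

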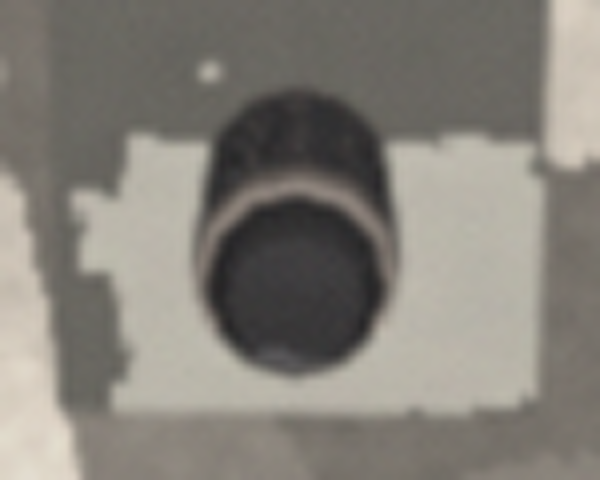

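It has a dark cap with a bright ring and a knurled sleeve below it, so it is the punch. The cap centre is at full-frame (246.7,195.2).

```bash
python3 - <<'E'
from h import *
c=load('wrist9')
p=ray(c,246.7,195.2,.125);print(p)
# sleeve top ring centre at z .116
print(ray(c,210+297.5/8-.5,160+262/8-.5,.116))
nut=np.array([.539,.2321]);dr=np.array([.5836,.2386])
print(nut+(nut-np.array([.629,.2447]))/2)
go(p[0],p[1],.104,-171.6)
E
```

```text
[0.49536711 0.22627292 0.125     ]
[0.49522031 0.22631114 0.116     ]
[0.494  0.2258]
t 13.25 pos [0.4911 0.222  0.2391] rot [-1.5619  0.01   -2.9948] q6 1.715 open 0.0456 F [-0.37 -0.44  0.39]
SHIFT [-0.0035  0.1351 -0.0048] twist 0.01
```

Call:
send_rows([
  [[-0.0045,0.0,-0.004,0],[-0.0045,0.03,-0.004,0],[-0.004,0.06,-0.0045,0],[-0.004,0.09,-0.0045,0],[-0.0035,0.115,-0.005,0],[-0.0035,0.13,-0.005,0],[-0.0035,0.135,-0.005,0],[-0.0035,0.135,-0.005,0]],
])

```text
time: 14.05
tool_pos: [0.4956, 0.2258, 0.1037]
tool_rot: [-1.562, 0.009, -2.996]
contact_force: [-0.6, 0.7, 1.0]
opening: 0.046
```

```bash
python3 - <<'E'
from h import *
go(.4953,.2262,.104,-171.6)
c=shot('wrist','wrist10.png')
shot('scene','scene10.png');im=cv2.imread('pics/scene10.png');cv2.imwrite('pics/c10.png',cv2.resize(im[190:345,325:445],None,fx=3.8,fy=3.8,interpolation=cv2.INTER_CUBIC))
E
```

```text
t 14.05 pos [0.4956 0.2258 0.1037] rot [-1.5617  0.0091 -2.9959] q6 1.725 open 0.046 F [-0.63  0.72  1.05]
SHIFT [ 0.0002 -0.0004 -0.0004] twist -0.05
```

View pics/wrist10.png

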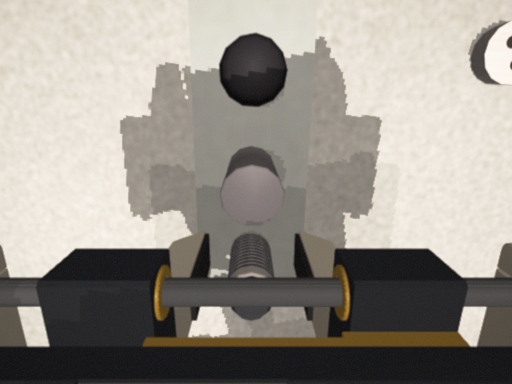

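View pics/c10.png

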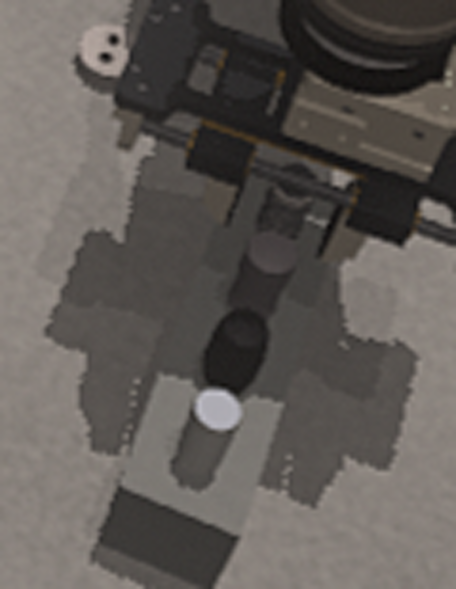

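The sleeve is centred between the fingers at wrist (251,265). Now I'll grip it.

Call:
send_rows([
  [[0,0,0,0],[0,0,0,0],[0,0,0,0],[0,0,0,0],[0,0,0,0]],
], gripper=0, grip_force=55)

```text
time: 14.65
tool_pos: [0.4963, 0.2264, 0.1054]
tool_rot: [-1.562, 0.012, -2.995]
contact_force: [0.5, -0.3, 2.3]
opening: 0.021
```

```bash
python3 - <<'E'
from h import *
go(.4953,.2262,.2,-171.6)
E
```

```text
t 14.65 pos [0.4963 0.2264 0.1054] rot [-1.5622  0.0124 -2.9953] q6 1.725 open 0.021 F [ 0.48 -0.32  2.33]
SHIFT [-0.0001 -0.0946  0.0009] twist -0.02
```

Call:
send_rows([
  [[0,-0.01,0,0],[0,-0.03,0,0],[0,-0.05,0,0],[0,-0.07,0.0005,0],[0,-0.09,0.001,0],[0,-0.095,0.001,0],[0,-0.095,0.001,0]],
])

```text
time: 15.35
tool_pos: [0.4954, 0.2261, 0.201]
tool_rot: [-1.562, 0.014, -2.995]
contact_force: [-0.4, -0.4, -1.6]
opening: 0.0213
```

```bash
python3 - <<'E'
from h import *
c=shot('scene','scene11.png');im=cv2.imread('pics/scene11.png');cv2.imwrite('pics/c11.png',cv2.resize(im[150:345,300:445],None,fx=3,fy=3,interpolation=cv2.INTER_CUBIC))
go(.580,-.142,.165,-171.6)
E
```

```text
t 15.4 pos [0.4949 0.226  0.2   ] rot [-1.5622  0.012  -2.9953] q6 1.722 open 0.021 F [ 0.23  0.69 -1.47]
SHIFT [-0.0301  0.0386  0.3762] twist -0.02
```

View pics/c11.png

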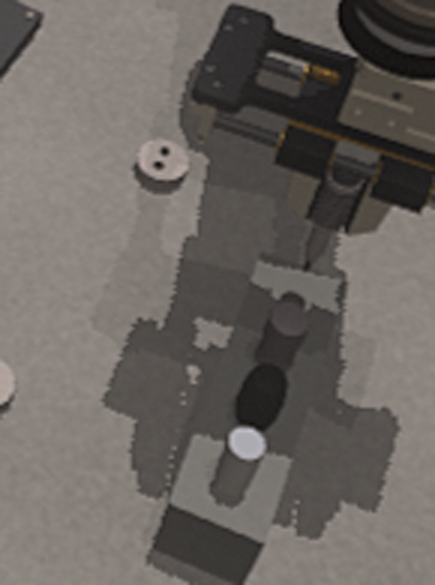

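The punch hangs in the gripper, with its point at about crop (308,268), clear of the rack. Now I'll move to above the cross.

Call:
send_rows([
  [[-0.004,0,0.045,0],[-0.008,0,0.09,0],[-0.012,0,0.135,0],[-0.016,0.0,0.18,0],[-0.02,0.0,0.225,0],[-0.024,0.01,0.27,0],[-0.027,0.02,0.315,0],[-0.03,0.025,0.35,0]],
])

```text
time: 16.2
tool_pos: [0.5751, -0.1184, 0.1759]
tool_rot: [-1.564, 0.009, -2.997]
contact_force: [-0.3, 0.6, -1.1]
opening: 0.0211
```

```bash
python3 - <<'E'
from h import *
go(.580,-.142,.16,-171.6)
E
```

```text
t 16.2 pos [ 0.5751 -0.1184  0.1759] rot [-1.5635  0.0086 -2.9966] q6 1.095 open 0.0211 F [-0.29  0.59 -1.12]
SHIFT [-0.0013  0.0161  0.0239] twist -0.09
```

Call:
send_rows([
  [[-0.001,0.01,0.012,0],[-0.001,0.015,0.02,0],[-0.001,0.025,0.024,0],[-0.001,0.03,0.024,0],[-0.001,0.031,0.024,0],[-0.001,0.031,0.024,0]],
])

```text
time: 16.8
tool_pos: [0.5798, -0.1411, 0.1452]
tool_rot: [-1.564, 0.008, -2.995]
contact_force: [0.1, -0.0, -1.4]
opening: 0.0209
```

```bash
python3 - <<'E'
from h import *
for n in ['scene','top','wrist']: shot(n,n+'12.png')
im=cv2.imread('pics/scene12.png');t=cv2.imread('pics/top12.png')
cv2.imwrite('pics/c12.png',cv2.resize(im[170:245,190:270],None,fx=7.5,fy=7.5,interpolation=cv2.INTER_CUBIC))
cv2.imwrite('pics/ct12.png',cv2.resize(t[130:205,242:332],None,fx=7,fy=7,interpolation=cv2.INTER_CUBIC))
go(.580,-.142,.145,-171.6)
E
```

```text
t 16.95 pos [ 0.5801 -0.1417  0.1457] rot [-1.5631  0.0094 -2.9957] q6 1.059 open 0.0214 F [-0.01  0.19 -1.34]
SHIFT [0.0001 0.0007 0.0003] twist -0.04
```

View pics/c12.png

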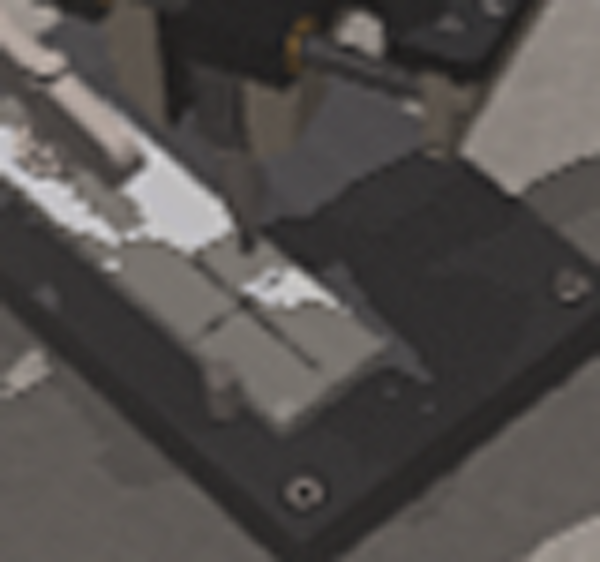

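View pics/ct12.png

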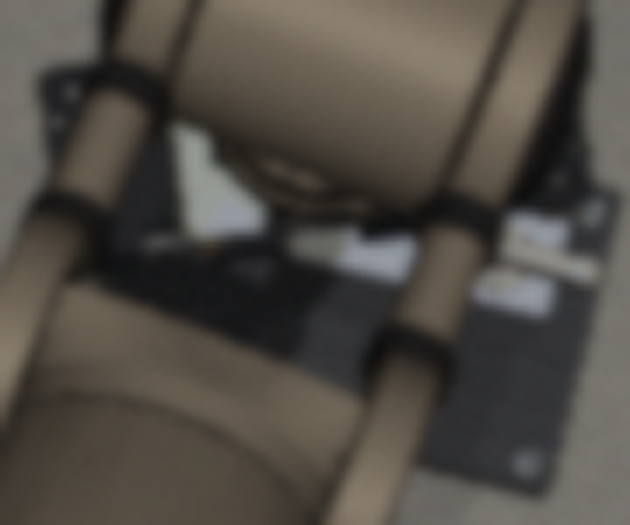

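View pics/wrist12.png

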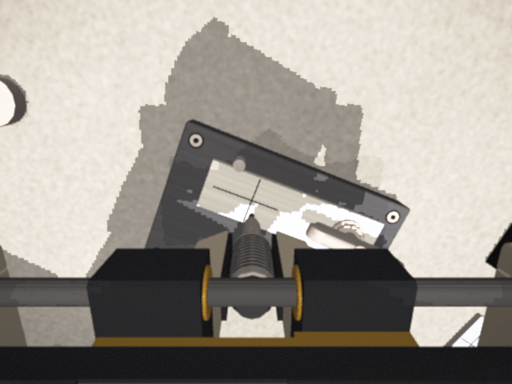

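Both views show the point above the blank: scene crop (247,250), wrist about (251,214). The cross is at scene crop (243,303) and wrist (252,203). Next I'll triangulate the two.

```bash
cat >> h.py <<'E'
def tri2(C,P):
    A=0;B=0
    for c,(u,v) in zip(C,P):
        p0=ray(c,u,v,0);p1=ray(c,u,v,.3);d=(p1-p0)/np.linalg.norm(p1-p0);M=np.eye(3)-np.outer(d,d);A=A+M;B=B+M@p0
    return np.linalg.solve(A,B)
E
python3 - <<'E'
from h import *
im=cv2.imread('pics/wrist12.png');cv2.imwrite('pics/c12w.png',cv2.resize(im[170:250,200:300],None,fx=7,fy=7,interpolation=cv2.INTER_CUBIC))
S=load('scene12');W=load('wrist12')
sc=lambda x,y:(190+(x+.5)/7.5-.5,170+(y+.5)/7.5-.5)
print('cross S',ray(S,*sc(243,303),.033))
E
```

```text
cross S [ 0.58091901 -0.1442665   0.033     ]
```

View pics/c12w.png

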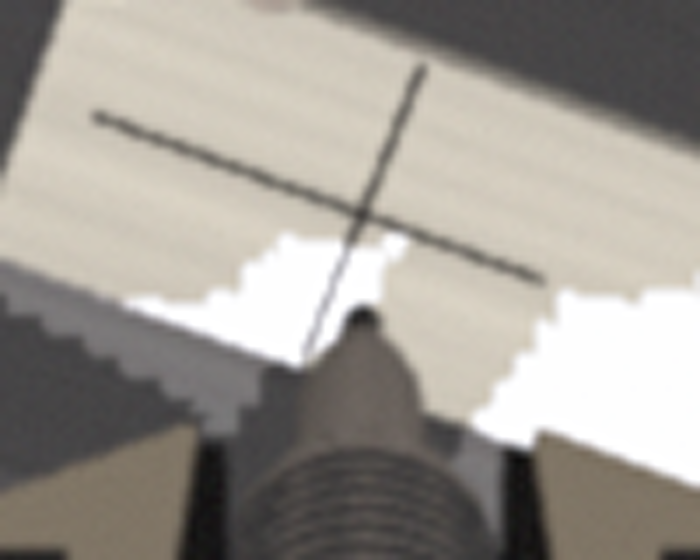

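```bash
python3 - <<'E'
from h import *
S=load('scene12');W=load('wrist12')
sc=lambda x,y:(190+(x+.5)/7.5-.5,170+(y+.5)/7.5-.5)
wc=lambda x,y:(200+(x+.5)/7-.5,170+(y+.5)/7-.5)
t=tri2((S,W),(sc(247,250),wc(363,310)));x=tri2((S,W),(sc(243,303),wc(363,213)))
print('tip',t,'cross',x,'crossW',ray(W,*wc(363,213),.033), 'tipW',ray(W,*wc(363,310),.053),'tipS',ray(S,*sc(247,250),.053))
from scipy.spatial.transform import Rotation as Ro
o=sensors.observe();R=Ro.from_euler('xyz',o['tool_rot']).as_matrix();print('punch axis',R[:,1], (R@[0,.092,0]+o['tool_pos']))
E
```

```text
tip [ 0.57904233 -0.14191807  0.05869185] cross [ 0.58338165 -0.14159989  0.03817642] crossW [ 0.58137527 -0.14168434  0.033     ] tipW [ 0.57684621 -0.14220357  0.053     ] tipS [ 0.57592591 -0.14479643  0.053     ]
punch axis [ 0.01044282 -0.00625853 -0.99992589] [ 0.58103367 -0.1422598   0.05372991]
```

Call:
send_rows([
  [[-0.003,0.003,0,0],[-0.004,0.009,0,0],[-0.004,0.014,0,0],[-0.004,0.016,0,0],[-0.004,0.016,0,0],[-0.004,0.016,0,0]],
])

```text
time: 17.55
tool_pos: [0.5842, -0.1413, 0.1297]
tool_rot: [-1.563, 0.009, -2.996]
contact_force: [0.0, 0.3, -0.6]
opening: 0.0213
```

```bash
python3 - <<'E'
from h import *
for n in ['scene','wrist']: shot(n,n+'13.png')
im=cv2.imread('pics/scene13.png');t=cv2.imread('pics/wrist13.png')
cv2.imwrite('pics/c13.png',cv2.resize(im[180:230,200:260],None,fx=10,fy=10,interpolation=cv2.INTER_CUBIC))
cv2.imwrite('pics/c13w.png',cv2.resize(t[170:250,200:300],None,fx=7,fy=7,interpolation=cv2.INTER_CUBIC))
go(.580,-.142,.1292,-171.6)
E
```

```text
t 17.65 pos [ 0.5843 -0.1413  0.1299] rot [-1.5629  0.0097 -2.9959] q6 1.063 open 0.0212 F [ 0.33 -0.09 -1.54]
SHIFT [0.0043 0.0007 0.0001] twist -0.05
```

View pics/c13.png

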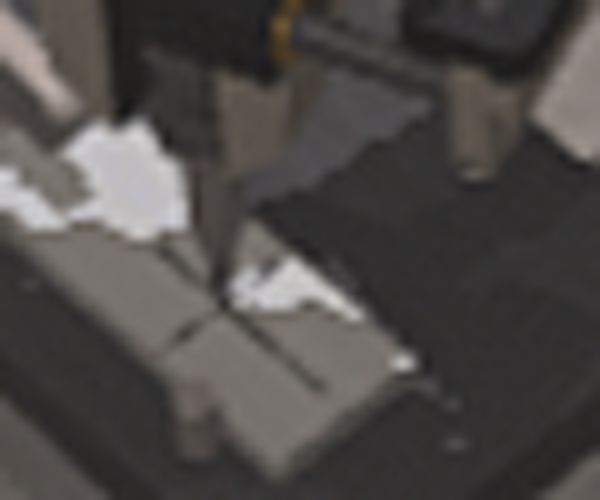

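View pics/c13w.png

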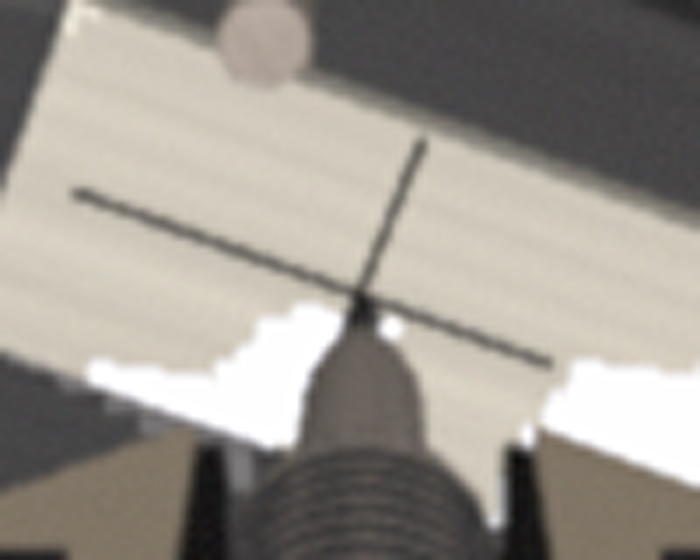

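```bash
python3 - <<'E'
from h import *
S=load('scene13');W=load('wrist13')
x=np.array([.581,-.1445,.033])
f=lambda p:((p-[200,180]+.5)*10-.5).round(1)
for h in (0,.026,.058,.07): print('S',h,f(proj(S,x+[0,0,h])), 'tilt2',f(proj(S,x+[.035*h,0,h])))
w=lambda p:((p-[200,170]+.5)*7-.5).round(1)
x=ray(W,*(200+360.5/7-.5,170+294.5/7-.5),.033);print(x)
for h in (0,.026,.058,.07,.104): print('W',h,w(proj(W,x+[0,0,h])),'tilt2',w(proj(W,x+[.035*h,0,h])))
E
python3 - <<'E'
import cv2
t=cv2.imread('pics/wrist13.png');cv2.imwrite('pics/c13x.png',cv2.resize(t[190:340,200:300],None,fx=4,fy=4,interpolation=cv2.INTER_CUBIC))
E
```

```text
S 0 [223.1 304. ] tilt2 [223.1 304. ]
S 0.026 [215.  233.1] tilt2 [212.5 235.9]
S 0.058 [204.6 142.1] tilt2 [198.9 148.4]
S 0.07 [200.6 106.7] tilt2 [193.6 114.4]
[ 0.58135751 -0.14167123  0.033     ]
W 0 [360. 294.] tilt2 [360. 294.]
W 0.026 [361.7 383.6] tilt2 [363. 375.]
W 0.058 [364.3 526.3] tilt2 [367.8 504.5]
W 0.07 [365.5 592.6] tilt2 [370.1 564.7]
W 0.104 [370.1 837.7] tilt2 [378.4 788.5]
```

View pics/c13x.png

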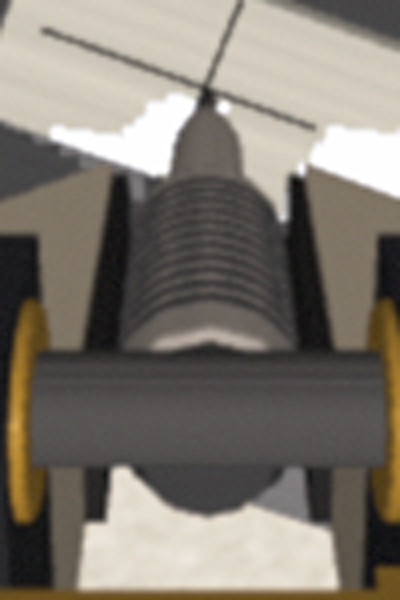

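```bash
python3 - <<'E'
from h import *
W=load('wrist13');x=ray(W,*(200+360.5/7-.5,170+294.5/7-.5),.033)
w=lambda p:((p-[200,190]+.5)*4-.5).round(1)
for k in (-.02,0,.02,.04):
  print(k,'sleevetop far',w(proj(W,x+[k*.104+.011,0,.104])),'sleevetop ctr',w(proj(W,x+[k*.104,0,.104])),'cap near',w(proj(W,x+[k*.113-.009,0,.113])),'sleeve bottom far',w(proj(W,x+[k*.058+.011,0,.058])))
E
```

```text
-0.02 sleevetop far [223.  328.9] sleevetop ctr [208.6 414.4] cap near [197.  535.4] sleeve bottom far [217.8 159.2]
0 sleevetop far [225.9 312.3] sleevetop ctr [211.3 398.5] cap near [199.9 518. ] sleeve bottom far [219.  151.9]
0.02 sleevetop far [228.7 295.6] sleevetop ctr [214.  382.5] cap near [203.  500.4] sleeve bottom far [220.2 144.5]
0.04 sleevetop far [231.5 278.7] sleevetop ctr [216.7 366.3] cap near [206.  482.6] sleeve bottom far [221.4 137.1]
```

Call:
send_rows([
  [[0,0.001,0,0],[0,0.002,0,0],[0,0.003,0,0],[0,0.003,0,0]],
])

```text
time: 18.05
tool_pos: [0.5842, -0.1413, 0.1268]
tool_rot: [-1.563, 0.009, -2.996]
contact_force: [-0.0, -1.1, -1.8]
opening: 0.0211
```

```bash
python3 - <<'E'
from h import *
for n in ['scene','wrist']: shot(n,n+'14.png')
im=cv2.imread('pics/scene14.png');t=cv2.imread('pics/wrist14.png')
a=cv2.resize(im[195:225,210:240],None,fx=20,fy=20,interpolation=cv2.INTER_CUBIC);a=cv2.resize(a,(390,390))
cv2.imwrite('pics/c14.png',np.hstack([a,cv2.resize(t[190:230,230:270],(400,400),interpolation=cv2.INTER_CUBIC)[:390]]))
go(.580,-.142,.127,-171.6)
E
```

```text
t 18.15 pos [ 0.5843 -0.1413  0.1269] rot [-1.563   0.0097 -2.9958] q6 1.063 open 0.0208 F [-0.25 -1.   -1.69]
SHIFT [ 0.0044 -0.0002  0.0001] twist -0.05
```

View pics/c14.png

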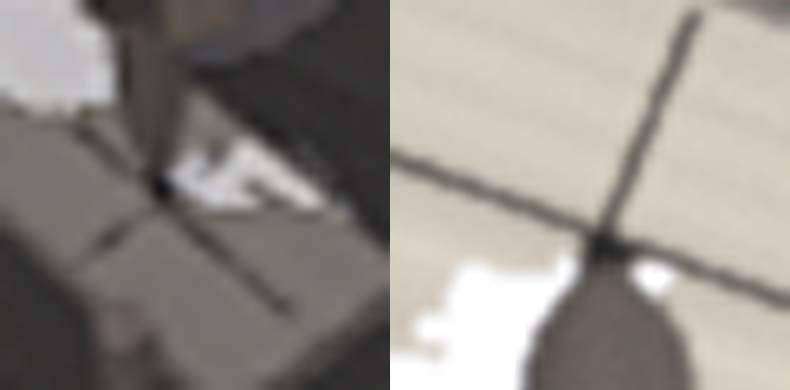

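The point coincides with the line crossing in both views: left panel about (160,200), right panel about (210,233). There is no contact force yet, so I'll feel down to touch.

Call:
send_rows([
  [[0,0.0005,0,0],[0,0.001,0,0],[0,0.0015,0,0],[0,0.002,0,0],[0,0.002,0,0]],
])

```text
time: 18.65
tool_pos: [0.5845, -0.1414, 0.1252]
tool_rot: [-1.563, 0.01, -2.996]
contact_force: [-0.3, 0.6, 1.5]
opening: 0.0214
```

```bash
python3 - <<'E'
from h import *
for n in ['scene','wrist']: shot(n,n+'15.png')
im=cv2.imread('pics/scene15.png');t=cv2.imread('pics/wrist15.png')
a=cv2.resize(im[195:225,210:240],None,fx=20,fy=20,interpolation=cv2.INTER_CUBIC);a=cv2.resize(a,(390,390))
cv2.imwrite('pics/c15.png',np.hstack([a,cv2.resize(t[190:230,230:270],(400,400),interpolation=cv2.INTER_CUBIC)[:390]]))
go(.580,-.142,.127,-171.6)
E
```

```text
t 18.75 pos [ 0.5845 -0.1414  0.1252] rot [-1.5627  0.0101 -2.9958] q6 1.063 open 0.0211 F [-0.23 -0.18  1.93]
SHIFT [ 0.0045 -0.0019 -0.    ] twist -0.05
```

View pics/c15.png

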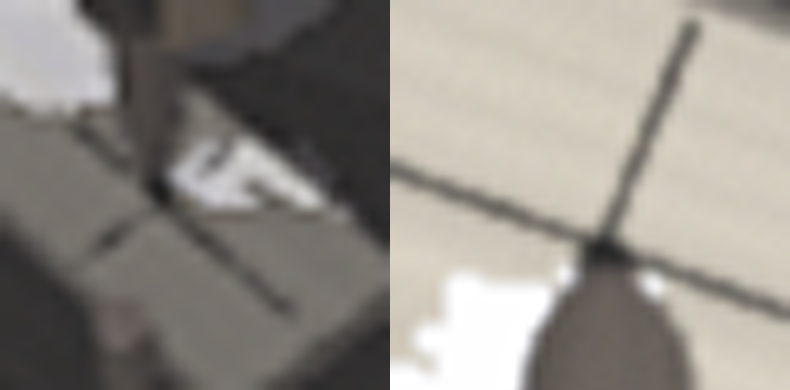

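Contact was felt at TCP z ≈ 0.125 (the force rose by about 3.5 N), and the point is still on the cross in both views. Now I'll press.

Call:
send_rows([
  [[0,0.001,0,0],[0,0.002,0,0],[0,0.003,0,0],[0,0.004,0,0],[0,0.005,0,0]],
], gripper=0, grip_force=60)

```text
time: 19.25
tool_pos: [0.5848, -0.1414, 0.1211]
tool_rot: [-1.562, 0.011, -2.996]
contact_force: [-2.0, 0.9, 10.1]
opening: 0.0212
```

Call:
send_rows([
  [[0,0.001,0,0],[0,0.002,0,0],[0,0.003,0,0],[0,0.004,0,0]],
])

```text
time: 19.65
tool_pos: [0.585, -0.1414, 0.1183]
tool_rot: [-1.562, 0.012, -2.996]
contact_force: [-3.2, 1.3, 10.9]
opening: 0.0209
```

```bash
python3 - <<'E'
from h import *
go(.580,-.142,.127,-171.6)
for n in ['scene']: shot(n,n+'16.png')
im=cv2.imread('pics/scene16.png')
a=cv2.resize(im[180:230,200:260],None,fx=10,fy=10,interpolation=cv2.INTER_CUBIC);cv2.imwrite('pics/c16.png',a)
E
```

```text
t 19.65 pos [ 0.585  -0.1414  0.1183] rot [-1.5617  0.0121 -2.9957] q6 1.063 open 0.0209 F [-3.2   1.33 10.93]
SHIFT [ 0.0049 -0.0087 -0.0001] twist -0.04
```

View pics/c16.png

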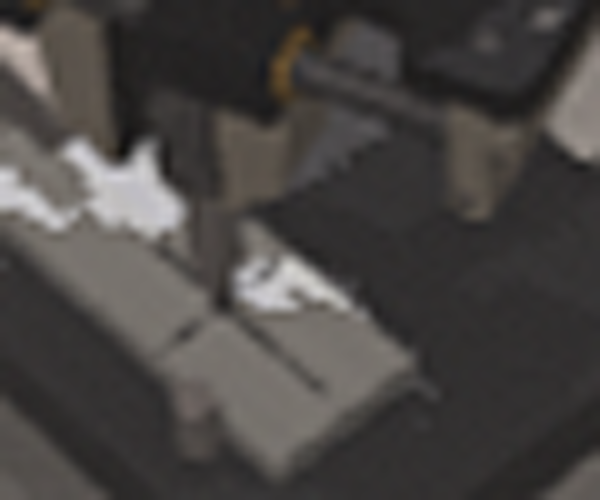

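Call:
send_rows([
  [[0,0.0015,0,0],[0,0.003,0,0]],
])

```text
time: 19.9
tool_pos: [0.5849, -0.1415, 0.1159]
tool_rot: [-1.562, 0.012, -2.996]
contact_force: [-2.9, 1.0, 5.4]
opening: 0.0211
```

Call:
send_rows([
  [[0,0.0,0,0],[0,0.0,0,0]],
])

```text
time: 20.1
tool_pos: [0.5848, -0.1414, 0.1161]
tool_rot: [-1.562, 0.012, -2.996]
contact_force: [-1.1, 0.8, 3.3]
opening: 0.0211
```

```bash
python3 - <<'E'
from h import *
go(.580,-.142,.127,-171.6)
for n in ['scene','wrist']: shot(n,n+'17.png')
im=cv2.imread('pics/scene17.png')
a=cv2.resize(im[180:230,200:260],None,fx=10,fy=10,interpolation=cv2.INTER_CUBIC);cv2.imwrite('pics/c17.png',a)
t=cv2.imread('pics/wrist17.png');cv2.imwrite('pics/c17w.png',cv2.resize(t[190:340,200:300],None,fx=4,fy=4,interpolation=cv2.INTER_CUBIC))
E
```

```text
t 20.1 pos [ 0.5848 -0.1414  0.1161] rot [-1.5616  0.0119 -2.9955] q6 1.063 open 0.0211 F [-1.06  0.78  3.33]
SHIFT [ 0.0047 -0.011   0.    ] twist -0.03
```

View pics/c17.png

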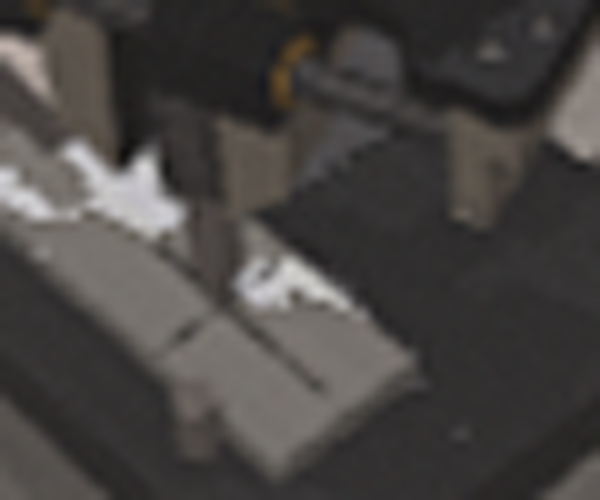

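View pics/c17w.png

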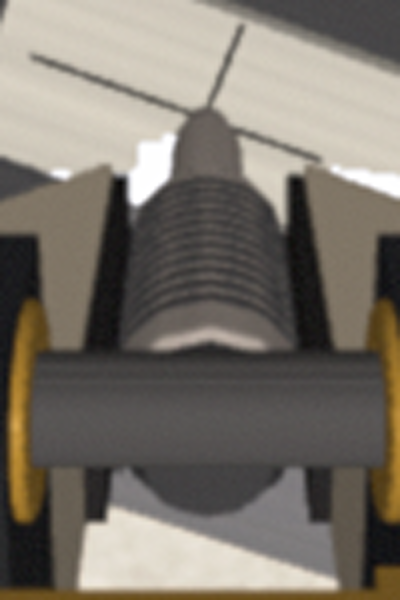

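The force peaked and fell away (about 12 N to 3–5 N) with about 9 mm of travel, and the plunger has disappeared into the nose. I'll push 1 mm more to be sure of the end stop.

Call:
send_rows([
  [[0,0.0005,0,0],[0,0.001,0,0],[0,0.001,0,0]],
])

```text
time: 20.5
tool_pos: [0.5849, -0.1414, 0.1152]
tool_rot: [-1.562, 0.012, -2.996]
contact_force: [-1.3, 0.3, 7.4]
opening: 0.0211
```

```bash
python3 - <<'E'
from h import *
go(.580,-.142,.127,-171.6)
E
```

```text
t 20.5 pos [ 0.5849 -0.1414  0.1152] rot [-1.5615  0.0121 -2.9956] q6 1.063 open 0.0211 F [-1.34  0.34  7.44]
SHIFT [ 0.0048 -0.0119 -0.    ] twist -0.04
```

The force rises again, so the plunger is on its end stop. Now I'll lift straight up.

Call:
send_rows([
  [[0,-0.008,0,0],[0,-0.025,0,0],[0,-0.045,0,0],[0,-0.065,0,0],[0,-0.085,0,0],[0,-0.09,0,0],[0,-0.09,0,0]],
])

```text
time: 21.2
tool_pos: [0.5839, -0.1408, 0.2053]
tool_rot: [-1.561, 0.013, -2.996]
contact_force: [-0.9, -0.2, -1.9]
opening: 0.021
```

```bash
python3 - <<'E'
from h import *
for n in ['scene','wrist']: shot(n,n+'18.png')
im=cv2.imread('pics/scene18.png');t=cv2.imread('pics/wrist18.png')
a=cv2.resize(im[160:240,190:270],(400,400),interpolation=cv2.INTER_CUBIC)
b=cv2.resize(t[140:220,210:290],(400,400),interpolation=cv2.INTER_CUBIC)
cv2.imwrite('pics/c18.png',np.hstack([a,b]))
go(.4958,.2262,.205,-171.6)
E
```

```text
t 21.3 pos [ 0.5832 -0.1406  0.2038] rot [-1.5625  0.0103 -2.9956] q6 1.062 open 0.0211 F [ 0.25  0.25 -1.74]
SHIFT [ 0.0331 -0.0046 -0.3756] twist -0.04
```

View pics/c18.png

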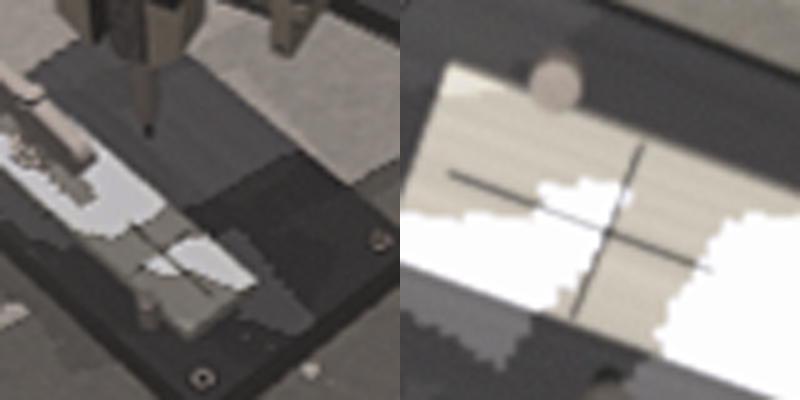

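The right panel shows the cross at (607,232), with any mark hidden in the line crossing. Nothing is marked elsewhere on the blank. The left panel shows the plunger out again. Now I'll go back to the rack.

Call:
send_rows([
  [[0.004,-0.004,-0.045,0],[0.008,-0.004,-0.09,0],[0.012,-0.004,-0.135,0],[0.016,-0.004,-0.18,0],[0.02,-0.004,-0.225,0],[0.024,-0.004,-0.27,0],[0.028,-0.004,-0.315,0],[0.032,-0.004,-0.35,0]],
])

```text
time: 22.1
tool_pos: [0.4992, 0.2033, 0.2033]
tool_rot: [-1.563, 0.008, -2.995]
contact_force: [0.3, -0.2, -2.0]
opening: 0.021
```

Call:
send_rows([
  [[0,0,0,0],[0,0,0,0]],
])

```text
time: 22.3
tool_pos: [0.4983, 0.2038, 0.202]
tool_rot: [-1.562, 0.006, -2.992]
contact_force: [-0.2, -0.5, -1.5]
opening: 0.0211
```

```bash
python3 - <<'E'
from h import *
go(.4957,.2261,.205,-171.6)
E
```

```text
t 22.3 pos [0.4983 0.2038 0.202 ] rot [-1.5621  0.0056 -2.9923] q6 1.676 open 0.0211 F [-0.2  -0.54 -1.51]
SHIFT [-0.0008 -0.0032 -0.0224] twist 0.15
```

Call:
send_rows([
  [[0,0,-0.01,0.2],[-0.0008,0,-0.02,0.2],[-0.0008,0,-0.0224,0.2],[-0.0008,0,-0.0224,0.2],[-0.0008,0,-0.0224,0.2]],
])

```text
time: 22.8
tool_pos: [0.4959, 0.2257, 0.2018]
tool_rot: [-1.562, 0.006, -2.996]
contact_force: [0.3, 0.1, -1.0]
opening: 0.0209
```

```bash
python3 - <<'E'
from h import *
go(.4957,.2261,.160,-171.6)
for n in ['scene','wrist']: shot(n,n+'19.png')
im=cv2.imread('pics/scene19.png');t=cv2.imread('pics/wrist19.png')
a=cv2.resize(im[200:280,370:450],(400,400),interpolation=cv2.INTER_CUBIC)
b=cv2.resize(t[170:250,210:290],(400,400),interpolation=cv2.INTER_CUBIC)
cv2.imwrite('pics/c19.png',np.hstack([a,b]))
E
```

```text
t 22.8 pos [0.4959 0.2257 0.2018] rot [-1.562   0.0056 -2.9961] q6 1.721 open 0.0209 F [ 0.34  0.07 -0.98]
SHIFT [ 0.0004  0.0418 -0.0007] twist -0.06
```

View pics/c19.png

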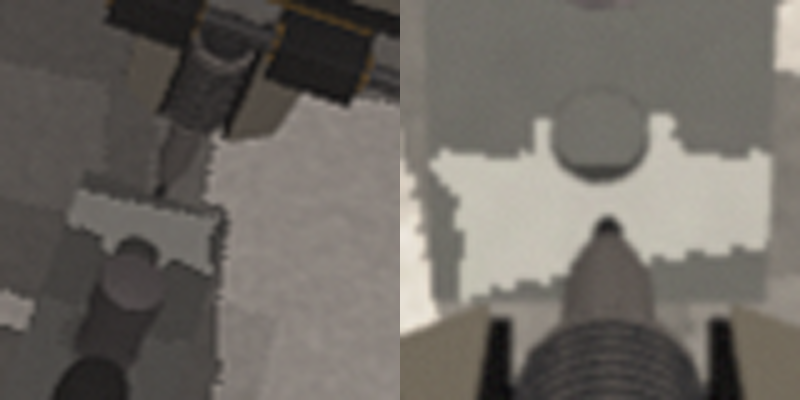

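The right panel shows the empty hole at (600,137) and the point at (608,222). I'll compute the offset with the wrist calibration.

```bash
python3 - <<'E'
from h import *
c=load('wrist19');h=ray(c,249.6,197,.070);t=ray(c,251.2,214,.1093);print(h,t,h-t)
s=load('scene19');q=lambda x,y:(370+(x+.5)/5-.5,200+(y+.5)/5-.5)
print('tipS',ray(s,*q(160,193),.1093))
print('tri',tri2((s,c),(q(160,193),(251.2,214))))
# same point estimate at the cross, for bias: 
c12=load('wrist14')
E
```

```text
[0.49323696 0.22620355 0.07      ] [0.49228222 0.22497477 0.1093    ] [ 0.00095474  0.00122878 -0.0393    ]
tipS [0.48947101 0.22256115 0.1093    ]
tri [0.49506888 0.2242538  0.11696146]
```

```bash
python3 - <<'E'
from h import *
go(.4964,.2266,.150,-171.6)
go(.4964,.2266,.1055,-171.6)
E
```

```text
t 22.9 pos [0.4959 0.2257 0.2018] rot [-1.562   0.0057 -2.9962] q6 1.721 open 0.0206 F [ 0.04 -0.15 -1.56]
SHIFT [-0.0004  0.0518 -0.0013] twist -0.07
t 22.9 pos [0.4959 0.2257 0.2018] rot [-1.562   0.0057 -2.9962] q6 1.721 open 0.0206 F [ 0.04 -0.15 -1.56]
SHIFT [-0.0001  0.0963 -0.0016] twist -0.07
```

Call:
send_rows([
  [[-0.0006,0.0,-0.001,0],[-0.0006,0.012,-0.001,0],[-0.0005,0.024,-0.001,0],[-0.0005,0.036,-0.001,0],[-0.0004,0.046,-0.0013,0],[-0.0004,0.052,-0.0013,0]],
])

```text
time: 23.5
tool_pos: [0.4958, 0.2265, 0.1481]
tool_rot: [-1.562, 0.004, -2.996]
contact_force: [1.0, 0.6, -1.2]
opening: 0.0211
```

```bash
python3 - <<'E'
from h import *
go(.4964,.2266,.1055,-171.6)
for n in ['scene','wrist']: shot(n,n+'20.png')
im=cv2.imread('pics/scene20.png');t=cv2.imread('pics/wrist20.png')
a=cv2.resize(im[200:280,370:450],(400,400),interpolation=cv2.INTER_CUBIC)
b=cv2.resize(t[170:250,210:290],(400,400),interpolation=cv2.INTER_CUBIC)
cv2.imwrite('pics/c20.png',np.hstack([a,b]))
E
```

```text
t 23.5 pos [0.4958 0.2265 0.1481] rot [-1.5617  0.0035 -2.9963] q6 1.724 open 0.0211 F [ 0.97  0.58 -1.17]
SHIFT [-0.0004  0.0426 -0.0004] twist -0.07
```

View pics/c20.png

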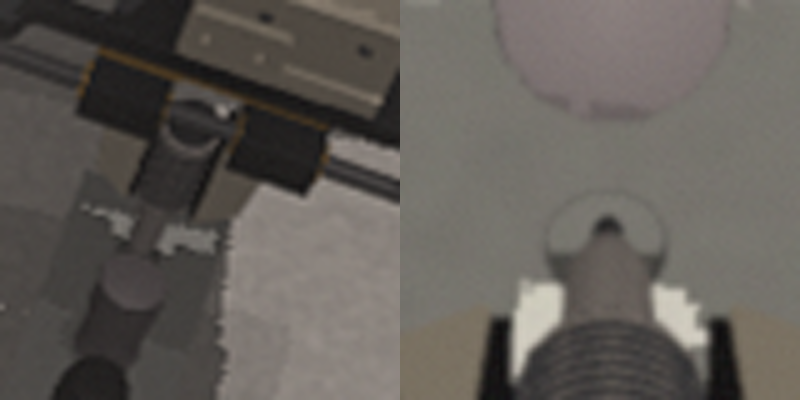

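The nose has entered the hole, centred left to right. I'll continue down.

Call:
send_rows([
  [[-0.0004,0.008,-0.0003,0],[-0.0004,0.016,-0.0003,0],[-0.0004,0.024,-0.0004,0],[-0.0004,0.032,-0.0004,0],[-0.0004,0.037,-0.0004,0],[-0.0004,0.037,-0.0004,0]],
])

```text
time: 24.2
tool_pos: [0.496, 0.2264, 0.1107]
tool_rot: [-1.561, 0.002, -2.996]
contact_force: [-0.2, -0.5, -1.1]
opening: 0.0208
```

```bash
python3 - <<'E'
from h import *
go(.4964,.2266,.1055,-171.6)
for n in ['scene','wrist']: shot(n,n+'21.png')
im=cv2.imread('pics/scene21.png');t=cv2.imread('pics/wrist21.png')
a=cv2.resize(im[200:280,370:450],(400,400),interpolation=cv2.INTER_CUBIC)
b=cv2.resize(t[200:280,210:290],(400,400),interpolation=cv2.INTER_CUBIC)
cv2.imwrite('pics/c21.png',np.hstack([a,b]))
E
```

```text
t 24.2 pos [0.496  0.2264 0.1107] rot [-1.5615e+00  1.9000e-03 -2.9963e+00] q6 1.725 open 0.0208 F [-0.19 -0.55 -1.09]
SHIFT [-0.0004  0.0052 -0.0001] twist -0.08
```

View pics/c21.png

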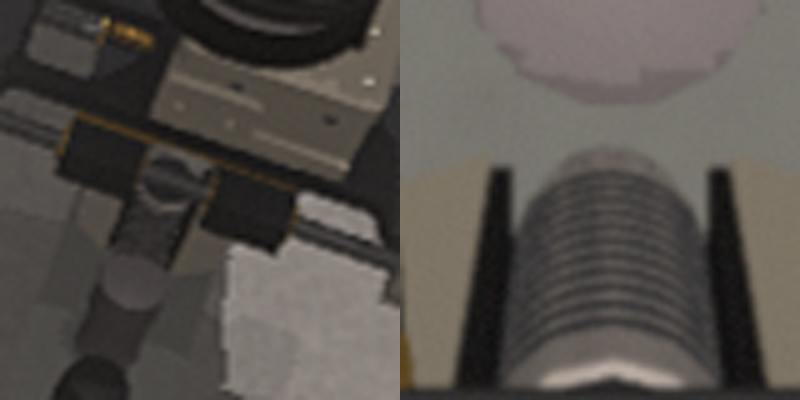

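Call:
send_rows([
  [[0,0.002,0,0],[0,0.004,0,0],[0,0.005,0,0],[0,0.005,0,0]],
])

```text
time: 24.7
tool_pos: [0.4965, 0.2266, 0.1065]
tool_rot: [-1.562, 0.003, -2.996]
contact_force: [-0.1, -0.7, -2.1]
opening: 0.0212
```

Call:
send_rows([
  [[0,0.001,0,0],[0,0.002,0,0],[0,0.002,0,0]],
])

```text
time: 25.0
tool_pos: [0.4966, 0.2266, 0.1053]
tool_rot: [-1.562, 0.004, -2.996]
contact_force: [-1.6, -0.6, 6.0]
opening: 0.021
```

The shoulder is on the sheet (+7 N). I'll release and lift clear.

Call:
send_rows([
  [[0,-0.0003,0,0],[0,-0.0003,0,0],[0,-0.0003,0,0],[0,-0.0003,0,0]],
], gripper=0.45)

```text
time: 25.4
tool_pos: [0.4966, 0.2266, 0.1055]
tool_rot: [-1.562, 0.004, -2.996]
contact_force: [0.4, -0.7, 0.5]
opening: 0.041
```

```bash
python3 - <<'E'
from h import *
go(.4959,.2262,.24,-171.6)
E
```

```text
t 25.4 pos [0.4966 0.2266 0.1055] rot [-1.5617  0.004  -2.9962] q6 1.725 open 0.041 F [ 0.36 -0.7   0.51]
SHIFT [ 0.0002 -0.1345  0.0015] twist -0.07
```

Call:
send_rows([
  [[0,-0.02,0,0],[0,-0.045,0,0],[0,-0.075,0.0005,0],[0,-0.105,0.001,0],[0,-0.13,0.0015,0],[0,-0.135,0.0015,0]],
])

```text
time: 26.0
tool_pos: [0.4974, 0.2266, 0.2435]
tool_rot: [-1.563, 0.01, -2.996]
contact_force: [-0.4, -0.1, -0.3]
opening: 0.0412
```

```bash
python3 - <<'E'
from h import *
for n in ['scene','wrist']: shot(n,n+'22.png')
im=cv2.imread('pics/scene22.png');t=cv2.imread('pics/wrist22.png')
a=cv2.resize(im[200:340,330:450],(400,467),interpolation=cv2.INTER_CUBIC)[:400]
b=cv2.resize(t[160:240,210:290],(400,400),interpolation=cv2.INTER_CUBIC)
cv2.imwrite('pics/c22.png',np.hstack([a,b]))
go(.45,0,.3,-171.6)
E
```

```text
t 26.1 pos [0.4963 0.2263 0.2408] rot [-1.562   0.0054 -2.9962] q6 1.721 open 0.0412 F [-0.76  0.59 -0.65]
SHIFT [ 0.0783 -0.0577  0.2177] twist -0.07
```

View pics/c22.png

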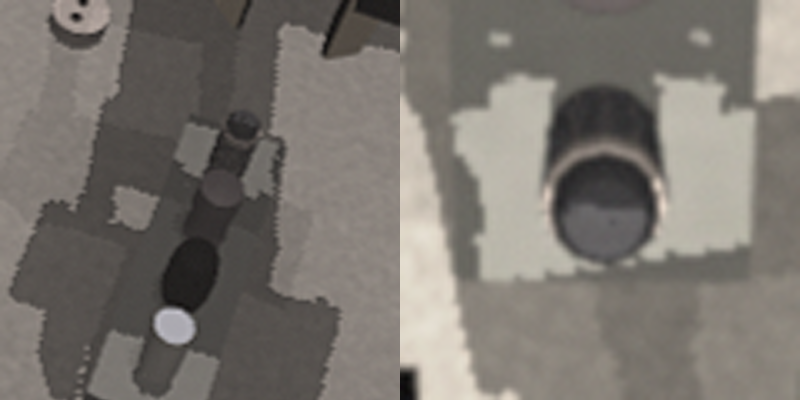

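The punch stands upright in its own hole. One last look over the fixture.

Call:
send_rows([
  [[0.0,-0.02,0.045,0],[0.01,-0.02,0.09,0],[0.02,-0.02,0.135,0],[0.03,-0.02,0.18,0],[0.03,-0.02,0.225,0],[0.03,-0.02,0.27,0],[0.03,0,0.315,0],[0.03,0.03,0.34,0]],
])

```text
time: 26.9
tool_pos: [0.5164, -0.118, 0.2126]
tool_rot: [-1.56, 0.007, -2.998]
contact_force: [0.5, 1.1, -0.5]
opening: 0.0414
```

Call:
send_rows([
  [[0.02,0.02,0.02,0],[0.02,0.04,0.02,0],[0.02,0.05,0.02,0],[0.02,0.05,0.02,0]],
])

```text
time: 27.3
tool_pos: [0.4987, -0.1405, 0.1604]
tool_rot: [-1.563, 0.003, -2.999]
contact_force: [0.9, 0.8, 0.7]
opening: 0.0411
```

```bash
python3 - <<'E'
from h import *
go(.55,-.14,.2,-171.6)
for n in ['scene','wrist']: shot(n,n+'23.png')
t=cv2.imread('pics/wrist23.png')
s=cv2.imread('pics/scene23.png')
cv2.imwrite('pics/c23.png',cv2.resize(t[60:230,130:400],None,fx=2.9,fy=2.9,interpolation=cv2.INTER_CUBIC))
E
```

```text
t 27.3 pos [ 0.4987 -0.1405  0.1604] rot [-1.5632e+00  2.5000e-03 -2.9985e+00] q6 1.011 open 0.0411 F [0.91 0.78 0.67]
SHIFT [-0.0509 -0.0394  0.0071] twist -0.2
```

View pics/c23.png

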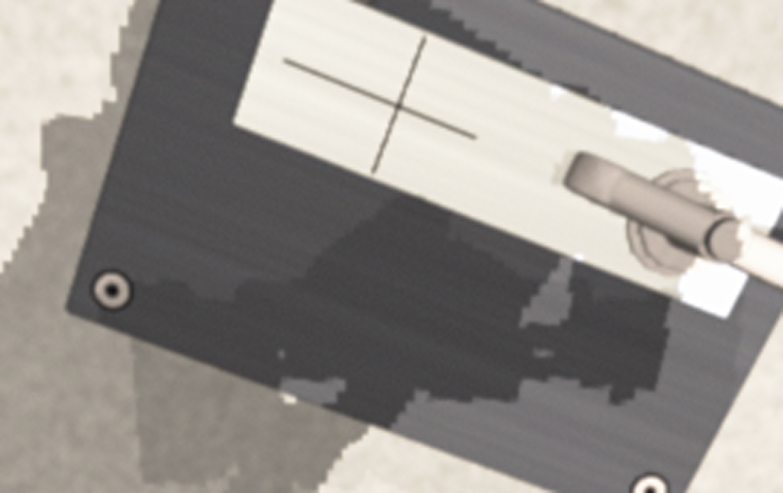

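View pics/scene23.png

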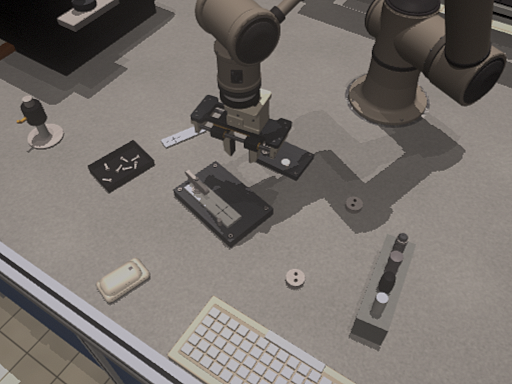

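The blank is square, the nut's wings lie along it, and there is no stray mark. The bystanders are where they were, and the punch is in the rack at scene (402,240). The arm touches nothing, so I'll hand in.

```bash
python3 -c "
from cell import hand_in; print(hand_in())"
```

```text
the job is handed in; nothing more can be done
None
```

The job is done and handed in at about 27 s of the 72 s allowed. One thing is inferred rather than seen: no dent shows in the pictures, so that the spring snapped rests on the force readings.

- **Freeing the blank:** I backed the wing nut off about 0.98 rad, which is under a third of a turn. I then pushed the blank clockwise until it met the stop pin with about 8 N.
- **Tightening:** I turned the nut back to about -0.05 rad, just past the fully tight mark. Measured afterwards, the blank was within about 0.3–0.5° of the fixture's direction, its edge touched the pin, and the cross lay within about 1 mm of the anvil centre.
- **Punching:** I set the point on the cross, and it matched the line crossing to about 0.5 mm in the scene and wrist views at first touch. While pressing, the force rose to about 12 N, fell to 3–5 N at about 9 mm, then rose again on the end stop.
- **Return:** The punch is back in its own hole. It was upright with its shoulder on the sheet when I let go.

**Checks that disagreed:**
- The scene and wrist cameras differed by 2–5 mm in absolute position, so I relied on the point and cross lining up within each view and on the force at touch.
- The tool drifted up to about 1° off vertical during the moves. The punch itself looked upright on the cross.

The last pictures showed no stray marks, and the other objects looked unmoved.

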